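# Unload the tube-forming die into the welding jig

### The arm

A 6-joint arm with a two-finger parallel gripper is mounted at the origin on the work surface. World frame = base frame: x ahead of the robot, y to its left, z up, the work surface at z = 0. Lengths are in m, angles in degrees, forces in N, time in s.
With the tool pointing down it reaches from about 0.3 to 1 m from the base axis. Payload 5.1 kg.
Tool frame: the origin (TCP) lies on the mounting face of the last link; the fingertips stand 190 mm ahead of it and the grasp point (between the pads) lies 171 mm ahead of it; z points along the fingers, y is the line along which they close (so a half turn about z gives the same grasp; the last joint's range is limited). The gripper opens to 95 mm and grips with 3 to 60 N. Pads are 20 mm wide; open, the fingers measure 119 mm over their backs; the gripper's body (75 mm by 180 mm) begins 59 mm behind the grasp point.
Start: joints at [58.751, 7.093, 94.555, -0, 78.352, -4.733], TCP at [0.29, 0.582, 0.405] pointing down, gripper open.
Joint ranges: [-149.61, 149.61], [-58.7, 133.49], [1.44, 155.28], [-77.14, 257.14], [18.33, 153.61], [-166.67, 166.67]. Speed limits (degrees/s): [147.25, 147.25, 180, 180, 180, 180].

### API

Orientations are given as [roll, pitch, yaw] about the fixed x, y, z axes, in that order (R = Rz(yaw) Ry(pitch) Rx(roll)).
In Python, from cell import get_obs, camera, robot gives the robot as it stands.
- The arm moves only by the tool move_arm, never from a script. Its argument "plan" is a list of rows, each a list of 3 entries, a list of its own where there are three numbers: the shift along the tool's x, y, z normalised to -1 to 1, where 1 is 0.06 m, then the turn about the tool's z normalised to -1 to 1, where 1 is 1.5 rad, then the opening, from -1 (shut) to 1 (fully open). In form: [[[dx, dy, dz], yaw, hand], ...]. A call has exactly 5 rows; each row shifts and turns the commanded pose from where the row before left it, along the tool's axes as they then stand; what a row does not reach is not made up. A row lasts 1/8 s, in which the tool goes at most 62.5 mm and 10.7 degrees, less where a joint would pass 70% of its speed; a pose out of reach is approached as far as the arm can. A call with a number of a shift or a turn outside -1 to 1 is refused whole. A call with a gripper value outside its range is refused whole. The fingers move at their own pace and stop on an object; "squeeze" is the grip in N (left out, the last holds). Time passes only in rows, so rows that do not move let the fingers close, or fill a call up. It gives the time, the measured TCP pose, the force, the opening and the grip force at its end, in the units of the state.
- get_obs(): the state, without advancing time (a new reading comes with each control period).
- camera(name): name is "scene" or "side" or "wrist"; returns a dict with "pixels" (400x640x3 uint8, red, green, blue), "fx", "fy", "cx", "cy" (pixels), "view" (4x4, takes a point from world to camera coordinates); the wrist camera has in their place "mount" (4x4, takes a point from camera to tool coordinates, whose origin is the TCP and whose axes are the flange's). Camera axes: x right, y up, looking along -z (the intrinsics and any distortion apply to the point x, -y, -z); pixel columns grow to the right and rows downward; lengths in m; the calibration is good to about 2 mm. A picture is of the moment at which its call begins: read the wrist's pose just before it. There is no depth.
- robot.sign_off(): hands the job in; it is judged then, once.
The state is a dict: "clock": time; "qpos": joint angles; "joint_vel": joint speeds; "joint_torque": joint torques, N m; "ee_pos": TCP position; "tool_rot": TCP orientation; "contact_force": force on the tool from outside, world axes, zero at the start; "torque": the same for the moment, N m; "grip_width": finger opening in m; "finger_force": force on a finger pad.
Only numpy, scipy, OpenCV 4.12 (cv2) and the standard library are available. Lean on these libraries where they do the work, as an engineer would, in place of code of your own. Each camera call takes 0.05 s, during which the arm holds its last target. There are 200 camera calls.

### The job

Swing the welding jig's blue-knobbed hold-down bar fully open and press the die's red-knobbed ejector lever all the way down to raise the formed spigots (two to four of them). Lift each spigot out of the die and rest it level in a pair of V-saddles of its own on the jig, lying in both saddles, with its flange just outside them at the copper-bar end. When they all lie in the saddles, swing the hold-down bar fully shut over them and put the ejector lever fully back up; leave the other things on the bench alone.

Things in the scene. Friction and masses are not known exactly. Their poses are not given: they have to be found in the camera images.
- die: open lower half of a steel forming die, fixed: block 190 (x) x 300 (y) mm, flat top 70 mm above the table. Origin: centre of its underside; z up. Four half-round cavities along x at y = -105, -35, 35, 105 mm; a spigot lies half sunk in one, its origin over x = 0, axis level with the top, flange towards +x. Two pillars 18 mm thick, 45 mm high, on the corners x = 83, y = -140 and 140 mm
- die_face (a point): centre of the die's top face. Under each cavity two brass V-topped lifters (at die x = -45 and 45 mm, 22 mm long) rise through the cavity with the ejector lever, and carry the spigot straight up until all of it is above this face
- ejector (a joint): ejector lever beside the die's -y side: 0 = up, lifters down (start); 0.87 = pressed fully down, lifters (and spigots) 26 mm up; they rise 30 mm per rad. It turns about the die's y axis through point ejector_pivot and stays where it is left; needs about 5 to 8 N at the knob
- ejector_grip (a point): centre of the red ball knob (30 mm across) on the lever's end, 125 mm from the pivot and 60 mm out from the die block; the lever may turn in the fingers about the knob. At joint 0 the lever points from the pivot to the die's -x and 55 degrees up (this point 167 mm above the table); at 0.87 to -x and 5 degrees up (76 mm above the table)
- ejector_pivot (a point): on the lever's turning axis, level with the knob in die y: die x = 50, y = -210, z = 65 mm
- jig: welding jig, fixed: grey base 230 x 310 mm with four pairs of steel V-saddles (90 degree V, mouth 40 mm). Origin on the underside, midway between the saddle rows; x along the tubes to the copper bar. Saddles stand at x = -45 and 45 mm, 24 mm long; pairs at y = -105, -35, 35, 105 mm. A spigot in a pair has its axis 85 mm above the table. Copper bar at x = 106 to 118, top 80 mm high
- holddown (a joint): hinged hold-down bar of the jig: 0 = shut, level across the tubes; 1.35 = fully open, standing up at the copper-bar end (starts at 0 to 0.4). Turns about the jig's y axis through point holddown_hinge, stays where it is left; needs 2 to 6 N at the knob. Bar 14 mm thick along y, 128 mm from the hinge; blue arms at y = -138 and 138 mm
- holddown_grip (a point): centre of the blue ball knob (28 mm across) that stands off the middle of the hold-down bar on a thin stem, at jig y = 0, 170 mm from the hinge and 50 mm from the bar. Bar shut: this point is at jig x = -50, z = 144 mm, up and to -x of the bar; bar fully open: at about jig x = 109, z = 285 mm, above the bar
- holddown_hinge (a point): on the hinge axis of the hold-down bar: jig x = 118, y = 0, z = 115 mm. Blue posts carry the hinge at y = -149 and 149 mm, 126 mm high
- spigot1: formed aluminium spigot: tube 32 mm in diameter with a square flange 48 x 48 x 10 mm at its +x end and a dark ring beside it; 160 mm long over all, 0.2 to 0.3 kg. Origin on the tube's axis at half the length; x along the axis to the flange (plain end at x = -80, flange from 70 to 80 mm); balances at about x = 8 mm. None when absent
- spigot2: formed aluminium spigot: tube 32 mm in diameter with a square flange 48 x 48 x 10 mm at its +x end and a dark ring beside it; 160 mm long over all, 0.2 to 0.3 kg. Origin on the tube's axis at half the length; x along the axis to the flange (plain end at x = -80, flange from 70 to 80 mm); balances at about x = 8 mm. None when absent
- spigot3: formed aluminium spigot: tube 32 mm in diameter with a square flange 48 x 48 x 10 mm at its +x end and a dark ring beside it; 160 mm long over all, 0.2 to 0.3 kg. Origin on the tube's axis at half the length; x along the axis to the flange (plain end at x = -80, flange from 70 to 80 mm); balances at about x = 8 mm. None when absent
- spigot4: formed aluminium spigot: tube 32 mm in diameter with a square flange 48 x 48 x 10 mm at its +x end and a dark ring beside it; 160 mm long over all, 0.2 to 0.3 kg. Origin on the tube's axis at half the length; x along the axis to the flange (plain end at x = -80, flange from 70 to 80 mm); balances at about x = 8 mm. None when absent
- spigot1_flange (a point): centre of spigot1's flange, on its axis, at x = 75 mm
- spigot2_flange (a point): centre of spigot2's flange, on its axis, at x = 75 mm
- spigot3_flange (a point): centre of spigot3's flange, on its axis, at x = 75 mm
- spigot4_flange (a point): centre of spigot4's flange, on its axis, at x = 75 mm
- nylon_disc: ivory nylon disc, 110 mm across, 40 mm high; a bystander; origin at the centre of its underside
- brush: wire brush with a wooden handle, 200 mm long; a bystander; origin at the centre of its underside
- spray_can: upright spray can with an orange label, 64 mm across, 190 mm high; a bystander; origin at the centre of its underside
- hammer: hammer with a wooden handle, 260 mm long; a bystander; origin at the centre of its underside
- magnet_square: red L-shaped magnet square standing on edge, 100 mm long, 100 mm high; a bystander; origin at the centre of its underside
- file: flat file with a wooden handle, 250 mm long; a bystander; origin at the centre of its underside
- nut_cup: blue plastic cup, 76 mm across, 60 mm high; a bystander; origin at the centre of its underside
Things that resemble listed ones, but are neither listed nor needed, are in the scene too. What is shaped like the spigot2 but turquoise is not meant.

How it is judged (in metres and radians):
On the way, in this order (a step that is already met when the one before it is completed fails the run):
1. the ejector lever is pressed fully down (value of joint ejector above 0.8 rad), for 0.2 s.
2. every spigot rests level in its own pair of V-saddles, flange outside at the copper-bar end (x of spigot1_flange in the frame of jig between 0.061 and 0.102 m and z of spigot1 in the frame of jig between 0.081 and 0.089 m and angle between the x axis of each of spigot1, spigot2, spigot3, spigot4 and the x axis of jig, either way round below 0.07 rad and (y of spigot1 in the frame of jig between -0.111 and -0.099 m or y of spigot1 in the frame of jig between -0.041 and -0.029 m or y of spigot1 in the frame of jig between 0.029 and 0.041 m or y of spigot1 in the frame of jig between 0.099 and 0.111 m) and x of spigot2_flange in the frame of jig between 0.061 and 0.102 m and z of spigot2 in the frame of jig between 0.081 and 0.089 m and (y of spigot2 in the frame of jig between -0.111 and -0.099 m or y of spigot2 in the frame of jig between -0.041 and -0.029 m or y of spigot2 in the frame of jig between 0.029 and 0.041 m or y of spigot2 in the frame of jig between 0.099 and 0.111 m) and x of spigot3_flange in the frame of jig between 0.061 and 0.102 m and z of spigot3 in the frame of jig between 0.081 and 0.089 m and (y of spigot3 in the frame of jig between -0.111 and -0.099 m or y of spigot3 in the frame of jig between -0.041 and -0.029 m or y of spigot3 in the frame of jig between 0.029 and 0.041 m or y of spigot3 in the frame of jig between 0.099 and 0.111 m) and x of spigot4_flange in the frame of jig between 0.061 and 0.102 m and z of spigot4 in the frame of jig between 0.081 and 0.089 m and (y of spigot4 in the frame of jig between -0.111 and -0.099 m or y of spigot4 in the frame of jig between -0.041 and -0.029 m or y of spigot4 in the frame of jig between 0.029 and 0.041 m or y of spigot4 in the frame of jig between 0.099 and 0.111 m)), for 0.2 s.
At the end, for the whole second after the job is handed in: every spigot present lies at rest in a pair of saddles: flange centre 61 to 102 mm along the jig's x, axis 81 to 89 mm high, within 6 mm of the saddle's middle and parallel to the jig within 0.07 rad; the hold-down bar is within 0.07 rad of shut and the ejector lever within 0.07 rad of fully up (all of step 2 and linear speed of each of spigot1, spigot2, spigot3, spigot4 below 0.03 m/s and value of joint each of holddown, ejector below 0.07 rad); the robot touches nothing.
It fails at once if one of the other things on the bench is moved more than 6 cm (distance of any of nylon_disc, brush, spray_can, hammer, magnet_square, file, nut_cup from where it was at the start of the episode above 0.06 m).
Of spigot1, spigot2, spigot3, spigot4 only 2 to 4 are there at a start; the rules pass over those that are not, and their reading is None.
At some moment in a run one of spigot1, spigot2, spigot3, spigot4 may be knocked a few centimetres aside while the robot is not near it.
Once in a run the grip may slacken for a moment while it holds something.
It also fails if it takes over 210 s, if anything falls off the work surface, if the arm or the gripper's body presses on something with over 40 N, if the wrist force passes 120 N, or if a joint passes its speed limit or range.

## Working session

There is one attempt and no reset: what is moved stays moved. The work goes in short steps, Python scripts to look and compute and a tool call to move; the robot and the scene stay as the last step left them, time stands still between calls to the robot, and variables do not carry over. Pictures are saved under pics/ and viewed, at most 14 in all, crops included, and the job is handed in when it is done.

Besides the shell and the picture viewer there is one more tool, called after "Request:" in YAML: its name, and indented under it one key for each argument. move_arm: Moves the arm, as the interface text tells. Scaled input: -1 to 1 covers 0.06 m each way for a shift and 1.5 rad each way for a turn. Its arguments: {"type":"object","properties":{"plan":{"type":"array"},"squeeze":{"type":"number"}},"required":["plan"]}

```bash
mkdir -p pics; ls; cat > h.py <<'E'
import numpy as np, cv2
from cell import get_obs, camera, robot
def snap(n,f):
    o=get_obs(); c=camera(n); cv2.imwrite(f'pics/{f}.png',c['pixels'][:,:,::-1]); 
    np.save(f'pics/{f}.npy',{'c':c,'o':o},allow_pickle=True); return c,o
E
python3 - <<'E'
from h import *
for n in ['scene','side','wrist']:
    c,o=snap(n,n+'0'); print(n,{k:(np.round(v,4).tolist() if k!='pixels' else 0) for k,v in c.items()})
print(o)
E
```

```text
pics
scene {'pixels': 0, 'fx': 426.5496, 'fy': 426.5496, 'cx': 314.8349, 'cy': 201.7543, 'view': [[0.7126, 0.7015, 0.0132, -0.4106], [-0.5632, 0.5607, 0.607, 0.2405], [0.4184, -0.4399, 0.7946, -1.7871], [0.0, 0.0, 0.0, 1.0]]}
side {'pixels': 0, 'fx': 438.0719, 'fy': 438.0719, 'cx': 329.3528, 'cy': 197.1242, 'view': [[0.9741, -0.2261, -0.0033, -0.5251], [0.1385, 0.5849, 0.7992, -0.1793], [-0.1788, -0.779, 0.6011, -1.5734], [0.0, 0.0, 0.0, 1.0]]}
wrist {'pixels': 0, 'fx': 321.2731, 'fy': 321.2731, 'cx': 320.7035, 'cy': 195.1807, 'mount': [[-0.0013, 0.9545, 0.2982, 0.0843], [1.0, 0.0015, -0.0006, 0.0003], [-0.001, 0.2982, -0.9545, 0.0202], [0.0, 0.0, 0.0, 1.0]]}
{'clock': 0.1, 'qpos': array([ 5.87505365e+01,  7.13090977e+00,  9.46257627e+01, -5.25737426e-04,
        7.83518234e+01, -4.73252621e+00]), 'joint_vel': array([ 0.04187829, -0.11216145, -0.25495213,  0.05525036,  0.08645067,
        0.02576234]), 'joint_torque': array([ 8.33670310e-04, -4.18886125e+01, -3.61095107e+01,  7.76449777e-02,
        4.62228153e-02, -4.18048035e-05]), 'ee_pos': array([0.29011158, 0.58141967, 0.40360174]), 'tool_rot': array([-1.79891832e+02, -8.43841664e-03,  1.53483161e+02]), 'contact_force': array([-0.36890423,  0.64484658,  0.80108464]), 'torque': array([ 0.02353164, -0.00033797, -0.02414568]), 'finger_force': 0.0, 'grip_width': 0.09487811684152676}
```

View pics/scene0.png

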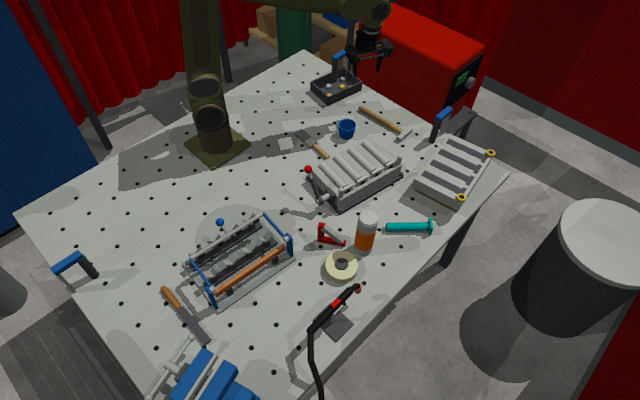

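View pics/side0.png

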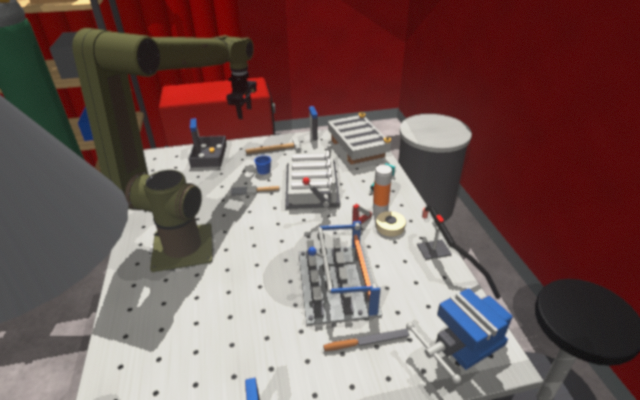

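The scene view shows the jig near (240,258) with its blue knob at (220,222), and the die near (357,175) with its red knob at (308,169). The upper-right block with yellow knobs near (455,170) is a look-alike. The turquoise spigot lies at (408,227). Next I'll enlarge the die and jig.

```bash
python3 - <<'E'
from h import *
a=cv2.imread('pics/scene0.png')
A=cv2.resize(a[125:225,285:418],None,fx=6,fy=6,interpolation=cv2.INTER_CUBIC)
cv2.imwrite('pics/cropdie.png',A)
A=cv2.resize(a[205:315,170:303],None,fx=5.4,fy=5.4,interpolation=cv2.INTER_CUBIC)
cv2.imwrite('pics/cropjig.png',A)
E
```

```text
(no output)
```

View pics/cropdie.png

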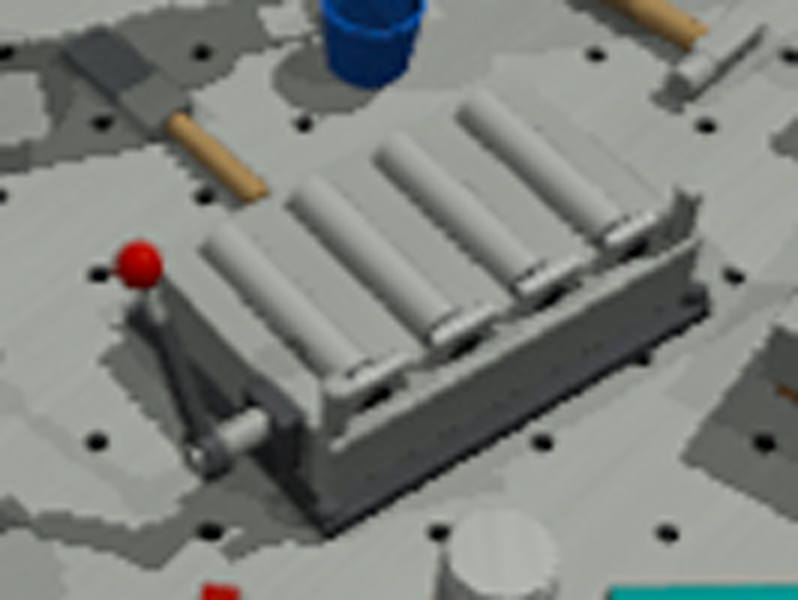

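View pics/cropjig.png

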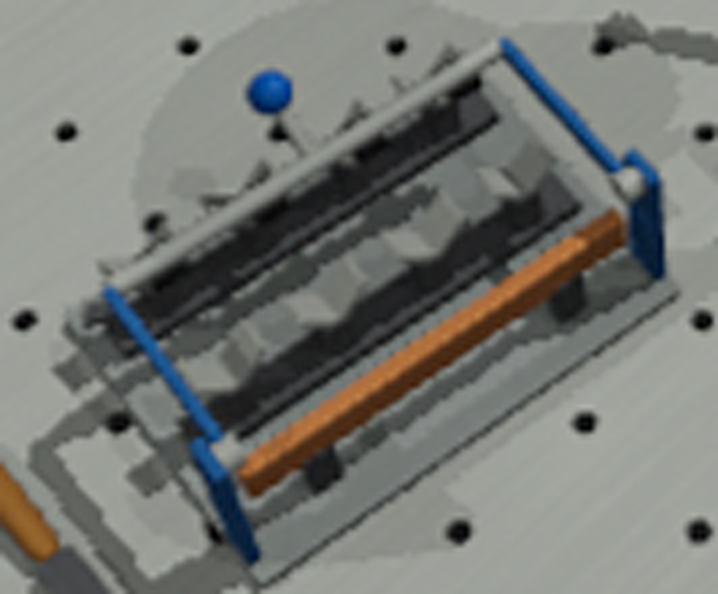

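The crops show four spigots in the die, with flanges towards the lower right, and the red-knobbed lever at its left. The jig is empty, with its copper bar towards the lower right and the hold-down nearly shut. I'll make rough position estimates, then refine them with the wrist camera.

```bash
cat >> h.py <<'E'
def cam_pose(d):
    c,o=d['c'],d['o']
    if 'view' in c: return c,np.linalg.inv(c['view'])
    from scipy.spatial.transform import Rotation as R
    T=np.eye(4); T[:3,:3]=R.from_euler('xyz',o['tool_rot'],degrees=True).as_matrix(); T[:3,3]=o['ee_pos']
    return c,T@c['mount']
def ray(d,u,v):
    c,T=cam_pose(d); r=np.array([(u-c['cx'])/c['fx'],-(v-c['cy'])/c['fy'],-1.])
    return T[:3,3],T[:3,:3]@r
def onz(d,u,v,z):
    p,r=ray(d,u,v); return p+r*(z-p[2])/r[2]
def proj(d,P):
    c,T=cam_pose(d); q=np.linalg.inv(T)@np.append(P,1); return np.array([c['cx']+c['fx']*q[0]/-q[2], c['cy']-c['fy']*q[1]/-q[2]])
def load(f): return np.load(f'pics/{f}.npy',allow_pickle=True).item()
def tri(obs):
    A=np.zeros((3,3));b=np.zeros(3)
    for d,u,v in obs:
        p,r=ray(d,u,v); r/=np.linalg.norm(r); M=np.eye(3)-np.outer(r,r); A+=M;b+=M@p
    return np.linalg.solve(A,b)
def blobs(d,col,amin=8):
    hsv=cv2.cvtColor(np.ascontiguousarray(d['c']['pixels']),cv2.COLOR_RGB2HSV); h,s,v=cv2.split(hsv)
    m={'red':((h<6)|(h>174))&(s>170)&(v>90),'blue':(h>100)&(h<122)&(s>150)&(v>50),'copper':(h>6)&(h<18)&(s>110)&(v>90)}[col]
    n,l,st,ce=cv2.connectedComponentsWithStats(m.astype(np.uint8))
    return [(np.round(ce[i],1).tolist(),st[i].tolist()) for i in range(1,n) if st[i][4]>=amin]
E
python3 - <<'E'
from h import *
np.set_printoptions(precision=4,suppress=True)
s=load('scene0');t=load('side0')
D=lambda u,v,z:onz(s,285+u/6,125+v/6,z)
J=lambda u,v,z:onz(s,170+u/5.4,205+v/5.4,z)
print('knob',D(140,265,.167),'pivot',D(205,455,.065),'bot',D(330,530,0),D(705,300,0))
print('posts',J(215,445,.126),J(635,160,.126),'cop',J(245,480,.08),J(622,225,.08),'base',J(260,588,0.01),J(678,290,0.01))
for d in (s,t):
  for c in('red','blue'): print(c,[b for b in blobs(d,c) if b[1][4]<400])
E
```

```text
knob [0.4737 0.0687 0.167 ] pivot [0.5443 0.0534 0.065 ] bot [0.6056 0.103  0.    ] [0.6542 0.4181 0.    ]
posts [ 0.5728 -0.439   0.126 ] [ 0.5998 -0.151   0.126 ] cop [ 0.5779 -0.4325  0.08  ] [ 0.6054 -0.1694  0.08  ] base [ 0.603  -0.4559  0.01  ] [ 0.6319 -0.15    0.01  ]
red [([133.9, 15.5], [133, 12, 3, 8, 8]), ([88.9, 26.9], [86, 20, 7, 14, 17]), ([113.2, 23.4], [112, 21, 3, 6, 8]), ([142.7, 41.3], [136, 21, 14, 40, 63]), ([118.1, 36.1], [115, 28, 7, 16, 18]), ([94.7, 40.5], [93, 37, 4, 9, 11]), ([43.4, 49.9], [42, 47, 4, 6, 8]), ([99.0, 50.7], [97, 47, 5, 8, 13]), ([73.7, 52.8], [72, 49, 4, 9, 12]), ([125.2, 55.3], [122, 49, 7, 14, 23]), ([48.9, 60.2], [46, 54, 7, 13, 14]), ([108.3, 71.9], [101, 57, 15, 32, 59]), ([80.2, 66.0], [77, 59, 8, 15, 22]), ([134.0, 78.5], [128, 64, 12, 29, 53]), ([54.7, 70.5], [52, 67, 6, 8, 15]), ([85.5, 77.3], [84, 75, 4, 5, 10]), ([59.7, 79.9], [58, 76, 4, 9, 15]), ([94.8, 96.8], [87, 81, 16, 32, 66]), ([64.2, 88.3], [62, 85, 5, 9, 15]), ([118.5, 95.5], [116, 89, 6, 13, 26]), ([70.4, 99.8], [67, 94, 7, 14, 26]), ([307.8, 168.6], [304, 166, 8, 6,
[... 463 characters left out ...]
, ([205.4, 284.2], [190, 259, 28, 50, 179])]
red [([105.9, 15.7], [101, 0, 13, 31, 135]), ([75.6, 19.8], [66, 11, 21, 20, 273]), ([50.2, 25.2], [38, 12, 23, 31, 373]), ([76.4, 98.6], [67, 87, 17, 28, 247]), ([279.9, 115.4], [276, 114, 9, 4, 19]), ([144.0, 139.9], [141, 129, 7, 19, 50]), ([94.1, 154.5], [91, 150, 6, 12, 32]), ([305.5, 180.0], [304, 179, 4, 3, 12]), ([439.5, 218.0], [437, 215, 6, 7, 28])]
blue [([312.7, 111.4], [310, 108, 6, 8, 28]), ([85.0, 126.4], [79, 111, 13, 29, 211]), ([192.9, 123.8], [191, 120, 5, 9, 35]), ([262.2, 162.7], [257, 159, 12, 9, 64]), ([311.7, 249.7], [310, 248, 5, 4, 15]), ([492.3, 346.9], [478, 338, 28, 21, 108]), ([251.4, 389.9], [247, 379, 11, 21, 183])]
```

Request:
move_arm:
  plan:
    - [[-0.6, -0.31, 0], 0, 1]
    - [[-0.6, -0.31, 0], 0, 1]
    - [[-0.6, -0.31, 0], 0, 1]
    - [[-0.6, -0.31, 0], 0, 1]
    - [[-0.6, -0.31, 0], 0, 1]

```text
clock: 0.78
ee_pos: [0.4103, 0.4168, 0.4044]
tool_rot: [-180.0, -0.0, 153.5]
contact_force: [0.3, -0.2, 0.3]
grip_width: 0.0948
finger_force: 0.0
```

Request:
move_arm:
  plan:
    - [[-0.6, -0.31, 0], 0, 1]
    - [[-0.6, -0.31, 0], 0, 1]
    - [[-0.6, -0.31, 0], 0, 1]
    - [[-0.6, -0.31, 0], 0, 1]
    - [[-0.6, -0.31, 0], 0, 1]

```text
clock: 1.4
ee_pos: [0.5298, 0.2533, 0.4044]
tool_rot: [-180.0, -0.0, 153.5]
contact_force: [-0.2, -0.5, -0.5]
grip_width: 0.0951
finger_force: 0.0
```

Request:
move_arm:
  plan:
    - [[0, 0, 0], -0.1, 0]
    - [[0, 0, 0], -0.1, 0]
    - [[0, 0, 0], 0, -1]
    - [[0, 0, 0], 0, -1]
    - [[0, 0, 0], 0, -1]

```text
clock: 2.02
ee_pos: [0.5292, 0.2546, 0.4047]
tool_rot: [-180.0, -0.0, 170.6]
contact_force: [-0.0, 0.3, -0.1]
grip_width: 0.0503
finger_force: 0.0
```

```bash
python3 - <<'E'
from h import *
c,o=snap('wrist','w1'); d=load('w1'); print(o['ee_pos'],o['tool_rot'],o['clock'],o['grip_width'])
print([b for b in blobs(d,'red',30)])
E
```

```text
[0.52918808 0.25458308 0.40468168] [-1.79994708e+02 -6.88729026e-03  1.70625329e+02] 2.025 0.050286178465756705
[([31.7, 178.9], [14, 159, 35, 40, 986]), ([124.7, 286.2], [113, 275, 23, 19, 179])]
```

View pics/w1.png

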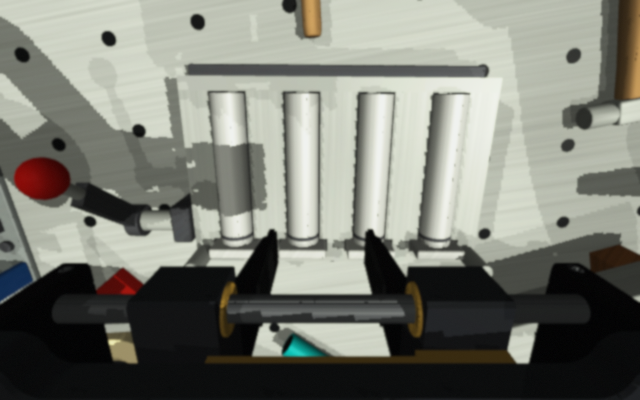

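The wrist view shows the four tubes with plain ends at row ~92 and columns 228, 302, 376 and 450. The red knob is at (42,179), and the flanges run along row ~250.

```bash
python3 - <<'E'
from h import *
np.set_printoptions(precision=4,suppress=True)
d=load('w1')
print('knob',onz(d,42.5,178.5,.167))
for (a,b) in [((227.5,100),(236,225)),((301.5,100),(303,225)),((376.5,100),(370.5,225)),((450,100),(437.5,225))]:
    A=onz(d,*a,.07);B=onz(d,*b,.07); print(A,B,np.degrees(np.arctan2(B[1]-A[1],B[0]-A[0])))
for u in (227,302,377,451): print('plain',onz(d,u,93,.07+.014)[:2])
s=load('scene0');t=load('side0')
print(tri([(d,42.5,178.5),(s,307.8,168.6)]),tri([(s,307.8,168.6),(t,305.5,180)]))
print('blue',tri([(s,219.7,221.8),(t,311.7,249.7)]))
g=cv2.cvtColor(d['c']['pixels'],cv2.COLOR_RGB2GRAY).astype(int)
for r in (100,225): print(g[r,190:480:2].tolist())
E
```

```text
knob [0.4693 0.0681 0.167 ]
[0.4364 0.1817 0.07  ] [0.561  0.1589 0.07  ] -10.345290100913251
[0.4478 0.2502 0.07  ] [0.5726 0.2287 0.07  ] -9.753796228182734
[0.4594 0.3196 0.07  ] [0.5844 0.2991 0.07  ] -9.347796516037247
[0.4707 0.3877 0.07  ] [0.596  0.3689 0.07  ] -8.543357012642641
plain [0.431  0.1866]
plain [0.4419 0.2525]
plain [0.4529 0.3185]
plain [0.4638 0.3836]
[0.4699 0.0689 0.1673] [0.4679 0.0721 0.1668]
blue [ 0.4212 -0.2797  0.1521]
[194, 188, 188, 187, 188, 189, 191, 193, 175, 124, 114, 147, 171, 186, 197, 205, 213, 224, 232, 239, 238, 228, 214, 198, 183, 166, 144, 95, 146, 188, 207, 209, 205, 203, 206, 206, 202, 202, 202, 203, 203, 195, 195, 195, 188, 185, 158, 78, 102, 128, 153, 171, 187, 196, 206, 217, 232, 239, 226, 229, 213, 202, 190, 169, 119, 126, 179, 194, 195, 193, 192, 193, 197, 205, 209, 209, 209, 212, 213, 216, 216, 212, 209, 182, 78, 85, 103, 123, 146, 169, 187, 203, 213, 225, 235, 241, 241, 239, 230, 220, 213, 185, 137, 196, 209, 223, 224, 221, 223, 227, 225, 223, 224, 224, 227, 227, 230, 231, 228, 225, 202, 98, 75, 90, 100, 113, 132, 153, 174, 188, 204, 215, 228, 239, 241, 241, 236, 224, 217, 210, 218, 233, 235, 236, 238]
[58, 48, 142, 180, 184, 202, 208, 206, 208, 209, 207, 210, 210, 208, 193, 117, 135, 173, 197, 209, 218, 225, 231, 233, 234, 231, 225, 217, 203, 182, 155, 108, 164, 200, 207, 206, 210, 210, 207, 208, 208, 208, 210, 212, 210, 208, 206, 189, 99, 87, 126, 158, 182, 200, 211, 220, 229, 235, 229, 219, 224, 218, 206, 179, 114, 163, 205, 211, 207, 210, 211, 209, 210, 211, 211, 213, 215, 212, 211, 208, 201, 141, 78, 99, 119, 146, 171, 189, 204, 214, 224, 233, 237, 232, 225, 219, 208, 153, 161, 196, 213, 211, 216, 216, 214, 214, 215, 216, 216, 219, 217, 216, 215, 210, 150, 74, 88, 101, 115, 136, 159, 178, 194, 207, 219, 230, 236, 235, 228, 219, 213, 199, 207, 217, 220, 219, 218, 219, 220, 220, 222, 222, 219, 217, 201]
```

The die centre is (0.526,0.272) with yaw −9.45°. The knob predicted from it (0.4704,0.0687,0.167) agrees with the triangulated one (0.4699,0.0689,0.167). Next I'll move to the knob and grip it.

Request:
move_arm:
  plan:
    - [[0.093, -0.643, 0], 0, 0.3]
    - [[0.093, -0.643, 0], 0, 0.3]
    - [[0.093, -0.643, 0], 0, 0.3]
    - [[0.093, -0.643, 0], 0, 0.3]
    - [[0.093, -0.643, 0], 0, 0.3]

```text
clock: 2.7
ee_pos: [0.4699, 0.0677, 0.4049]
tool_rot: [-180.0, 0.0, 170.7]
contact_force: [0.8, 0.2, 0.7]
grip_width: 0.0616
finger_force: 0.0
```

Request:
move_arm:
  plan:
    - [[0, 0, 0], 0, 0.3]
    - [[0, 0, 0.37], 0, 0.3]
    - [[0, 0, 0.37], 0, 0.3]
    - [[0, 0, 0.37], 0, 0.3]
    - [[0, 0, 0], 0, 0.3]

```text
clock: 3.32
ee_pos: [0.4701, 0.0694, 0.3362]
tool_rot: [-180.0, -0.2, 170.7]
contact_force: [-0.3, -0.2, -0.1]
grip_width: 0.0617
finger_force: 0.0
```

Request:
move_arm:
  plan:
    - [[0, 0, 0], 0, -1]
    - [[0, 0, 0], 0, -1]
    - [[0, 0, 0], 0, -1]
    - [[0, 0, 0], 0, -1]
    - [[0, 0, 0], 0, -1]
  squeeze: 25

```text
clock: 3.95
ee_pos: [0.4706, 0.0683, 0.3387]
tool_rot: [-179.9, 0.0, 170.7]
contact_force: [-1.4, -2.5, 3.2]
grip_width: 0.0284
finger_force: 25.0
```

Request:
move_arm:
  plan:
    - [[0.144, 0, 0.111], 0, -1]
    - [[0.134, 0, 0.123], 0, -1]
    - [[0.123, 0, 0.134], 0, -1]
    - [[0.111, 0, 0.144], 0, -1]
    - [[0.098, 0, 0.153], 0, -1]

```text
clock: 4.58
ee_pos: [0.4353, 0.0743, 0.3011]
tool_rot: [-180.0, 0.3, 170.7]
contact_force: [-0.8, -4.1, 11.3]
grip_width: 0.0284
finger_force: 25.0
```

Request:
move_arm:
  plan:
    - [[0.084, 0, 0.161], 0, -1]
    - [[0.07, 0, 0.168], 0, -1]
    - [[0.055, 0, 0.173], 0, -1]
    - [[0.039, 0, 0.178], 0, -1]
    - [[0.024, 0, 0.18], 0, -1]

```text
clock: 5.2
ee_pos: [0.4187, 0.0771, 0.2479]
tool_rot: [-180.0, 0.1, 170.7]
contact_force: [-2.7, -3.9, 8.6]
grip_width: 0.0284
finger_force: 25.0
```

Request:
move_arm:
  plan:
    - [[0, 0, 0.02], 0, -1]
    - [[0, 0, 0.02], 0, -1]
    - [[0, 0, 0], 0, -1]
    - [[0, 0, 0], 0, -1]
    - [[0, 0, 0], 0, -1]

```text
clock: 5.82
ee_pos: [0.4185, 0.0771, 0.2452]
tool_rot: [-180.0, 0.0, 170.7]
contact_force: [-2.8, -1.6, 6.4]
grip_width: 0.0285
finger_force: 25.0
```

Request:
move_arm:
  plan:
    - [[0, 0, 0], 0, -0.1]
    - [[0, 0, 0], 0, 0.2]
    - [[0, 0, 0], 0, 0.3]
    - [[0, 0, -0.33], 0, 0.3]
    - [[0, 0, -0.67], 0, 0.3]

```text
clock: 6.45
ee_pos: [0.4174, 0.0772, 0.3027]
tool_rot: [-179.9, -0.3, 170.7]
contact_force: [-0.3, -0.6, 0.2]
grip_width: 0.0616
finger_force: 0.0
```

Request:
move_arm:
  plan:
    - [[0, 0, -0.83], 0, 0.3]
    - [[0, 0, -0.83], 0, 0.3]
    - [[-0.22, -0.71, 0], 0, 0.3]
    - [[-0.22, -0.71, 0], 0, 0.3]
    - [[-0.22, -0.71, 0], 0, 0.3]

```text
clock: 7.08
ee_pos: [0.4366, -0.0565, 0.4039]
tool_rot: [180.0, 0.0, 170.7]
contact_force: [0.4, -1.2, -0.6]
grip_width: 0.062
finger_force: 0.0
```

Request:
move_arm:
  plan:
    - [[-0.22, -0.71, 0], 0, 0.3]
    - [[-0.22, -0.71, 0], 0, 0.3]
    - [[-0.22, -0.71, 0], 0, 0.3]
    - [[-0.22, -0.71, 0], 0, 0.3]
    - [[-0.22, -0.71, 0], 0, 0.3]

```text
clock: 7.7
ee_pos: [0.4673, -0.2777, 0.4035]
tool_rot: [180.0, -0.0, 170.7]
contact_force: [1.0, 0.1, 0.3]
grip_width: 0.0618
finger_force: 0.0
```

Request:
move_arm:
  plan:
    - [[0, 0, 0], -0.04, 0.3]
    - [[0, 0, 0], 0, 0.3]
    - [[0, 0, 0], 0, 0.3]
    - [[0, 0, 0], 0, 0.3]
    - [[0, 0, 0], 0, 0.3]

```text
clock: 8.32
ee_pos: [0.4673, -0.2758, 0.404]
tool_rot: [-180.0, 0.0, 174.1]
contact_force: [-0.1, 0.0, 0.3]
grip_width: 0.0614
finger_force: 0.0
```

```bash
python3 - <<'E'
from h import *
c,o=snap('wrist','w2'); print(o['ee_pos'],o['tool_rot'],o['clock'])
for n in('scene','side'): snap(n,n+'1')
print(blobs(load('w2'),'blue',30),blobs(load('w2'),'copper',100))
a=cv2.imread('pics/w2.png'); s=cv2.imread('pics/scene1.png')[125:225,285:445]
cv2.imwrite('pics/m2.png',cv2.vconcat([a[:350],cv2.resize(s,(400,250),interpolation=cv2.INTER_CUBIC) if 0 else cv2.copyMakeBorder(cv2.resize(s,(400,250),interpolation=cv2.INTER_CUBIC),0,0,0,240,cv2.BORDER_CONSTANT)]))
print([b for b in blobs(load('scene1'),'red') if b[0][0]>250],)
E
```

```text
[ 0.46729378 -0.27575678  0.4039946 ] [-1.79992624e+02  1.47770681e-02  1.74138955e+02] 8.325
[([306.1, 150.3], [288, 132, 37, 38, 1066]), ([464.9, 228.6], [456, 193, 21, 75, 805]), ([154.6, 232.5], [141, 195, 27, 73, 979]), ([194.4, 260.1], [186, 253, 15, 14, 118]), ([432.6, 258.4], [427, 253, 13, 12, 67])] [([107.0, 177.9], [89, 136, 38, 82, 1344]), ([321.0, 280.4], [259, 270, 124, 23, 2422])]
[([423.6, 35.4], [360, 3, 125, 68, 3780]), ([299.6, 175.3], [297, 172, 7, 7, 33]), ([321.0, 224.5], [319, 223, 5, 4, 20]), ([326.7, 237.9], [323, 237, 9, 3, 21]), ([335.5, 302.5], [331, 298, 10, 10, 52])]
```

View pics/m2.png

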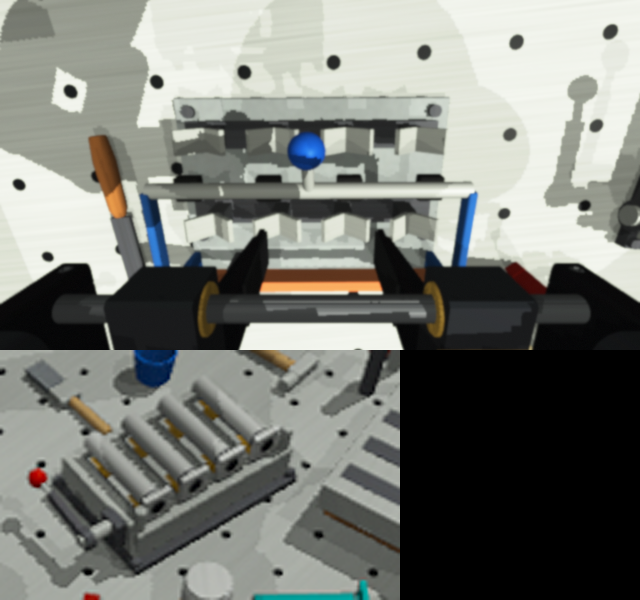

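The wrist view shows the blue knob at (306,150), the bar's ends at (145,189) and (476,188), and the base's rear corners at (173,97) and (449,96). The crop shows the ejector down and all four spigots raised on the brass lifters.

```bash
python3 - <<'E'
from h import *
np.set_printoptions(precision=4,suppress=True)
d=load('w2');s=load('scene1')
bs=[b for b in blobs(s,'blue') if 150<b[0][0]<300]; print(bs)
k=[b for b in bs if abs(b[0][0]-220)<10][0][0]
K=tri([(d,306.1,150.3),(s,*k)]); print('knob',K,proj(d,K),proj(s,K), tri([(d,306.1,150.3),(load('scene0'),219.7,221.8)]))
for z in(.14,.15,.16):print(onz(d,306.1,150.3,z))
print('base',[onz(d,*p,.012) for p in((173,97),(449,96))])
print('bar',[onz(d,*p,.13) for p in((145,189),(476,188))])
# copper bar from scene0 : line fit
h=cv2.cvtColor(load('scene0')['c']['pixels'],cv2.COLOR_RGB2HSV)
m=((h[:,:,0]>6)&(h[:,:,0]<18)&(h[:,:,1]>110)&(h[:,:,2]>90)).astype(np.uint8)
n,l,st,ce=cv2.connectedComponentsWithStats(m)
for i in range(1,n):
  if st[i][4]>100 and 200<ce[i][0]<300:
    y,x=np.nonzero(l==i); b=cv2.boxPoints(cv2.minAreaRect(np.c_[x,y].astype(np.float32))); print(b.tolist()); print([onz(load('scene0'),*p,.08)[:2] for p in b])
# row 80-ish column profile for base rear edge
g=cv2.cvtColor(d['c']['pixels'],cv2.COLOR_RGB2GRAY).astype(int)
a=cv2.imread('pics/w2.png')[85:265,130:490]; cv2.imwrite('pics/w2c.png',cv2.resize(a,None,fx=2.2,fy=2.2,interpolation=cv2.INTER_CUBIC))
E
```

```text
[([282.3, 236.3], [263, 213, 30, 44, 154]), ([220.8, 221.4], [218, 218, 6, 8, 28]), ([205.5, 284.4], [190, 259, 28, 50, 178]), ([190.7, 375.0], [169, 347, 44, 53, 792]), ([226.6, 385.9], [199, 361, 61, 39, 1165])]
knob [ 0.4222 -0.2796  0.1489] [308.9105 151.239 ] [220.1364 221.5984] [ 0.4215 -0.2813  0.1485]
[ 0.4227 -0.2821  0.14  ]
[ 0.4211 -0.2815  0.15  ]
[ 0.4195 -0.2809  0.16  ]
base [array([ 0.3692, -0.4295,  0.012 ]), array([ 0.3997, -0.1257,  0.012 ])]
bar [array([ 0.4423, -0.4182,  0.13  ]), array([ 0.4697, -0.1474,  0.13  ])]
[[212.96336364746094, 290.4795837402344], [282.8420715332031, 242.8350067138672], [285.16925048828125, 246.24826049804688], [215.29055786132812, 293.892822265625]]
[array([ 0.5638, -0.4308]), array([ 0.5892, -0.1648]), array([ 0.6042, -0.1684]), array([ 0.5778, -0.4327])]
```

View pics/w2c.png

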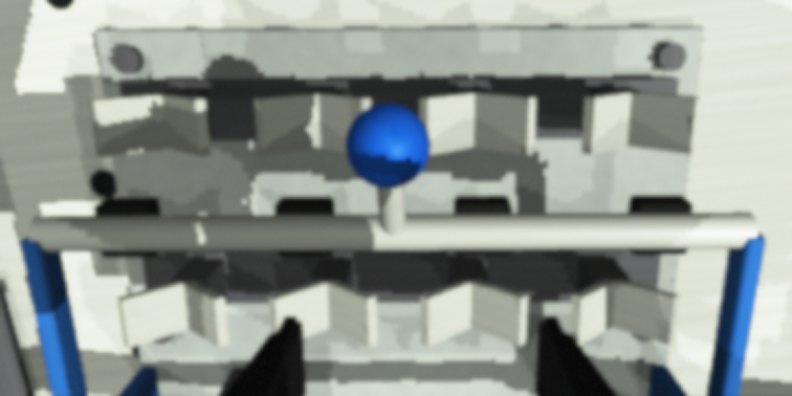

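The enlarged crop shows the saddle valley lines. The front row's rear edge is at columns 214, 280, 346 and 406, row 213.6. The back row is at columns 203 to 416, row ~128. I'll use these to fix the jig centre.

```bash
python3 - <<'E'
from h import *
np.set_printoptions(precision=4,suppress=True)
d=load('w2'); th=np.radians(-5.73); R=np.array([[np.cos(th),-np.sin(th)],[np.sin(th),np.cos(th)]])
for row,v,x in((0,283,.033),(1,95,-.057)):
  for i,u in enumerate([(185,330,475,608),(160,315,475,630)][row]):
    p=onz(d,130+u/2.2,85+v/2.2,.0624)[:2]; print(p,'C est',p-R@[x,-.105+.07*i])
m=onz(d,310,188.5,.13)
# bar/hinge/knob based
for a in(0,.03,.06):
  z0=np.hypot(.168,.029); ph=np.arctan2(.029,.168)+a
  for P in [np.array([.4215,-.281,.1485])]: print(a,'knob z',.115+z0*np.sin(ph),'C',P[:2]-R@[.118-z0*np.cos(ph),0])
print('post', np.array([.5863,-.295])-R@[.118,0],'copper',np.array([.5837,-.2992])-R@[.112,0])
E
```

```text
[ 0.4924 -0.3925] C est [ 0.47   -0.2847]
[ 0.4997 -0.3225] C est [ 0.4703 -0.2844]
[ 0.507  -0.2525] C est [ 0.4706 -0.2841]
[ 0.5137 -0.1883] C est [ 0.4704 -0.2895]
[ 0.4029 -0.3855] C est [ 0.4701 -0.2867]
[ 0.4101 -0.3165] C est [ 0.4703 -0.2874]
[ 0.4175 -0.2454] C est [ 0.4707 -0.2859]
[ 0.4247 -0.1764] C est [ 0.4709 -0.2865]
0 knob z 0.14400000000000002 C [ 0.4713 -0.286 ]
0.03 knob z 0.1490261950127399 C [ 0.4703 -0.2859]
0.06 knob z 0.15402176874666762 C [ 0.4692 -0.2858]
post [ 0.4689 -0.2832] copper [ 0.4723 -0.288 ]
```

Request:
move_arm:
  plan:
    - [[0.375, -0.08, 0], 0, 0.3]
    - [[0.375, -0.08, 0], 0, 0.3]
    - [[0, 0, 0.47], 0, 0.3]
    - [[0, 0, 0.47], 0, 0.3]
    - [[0, 0, 0.47], 0, 0.3]

```text
clock: 9.1
ee_pos: [0.4214, -0.2811, 0.3187]
tool_rot: [-180.0, 0.0, 174.1]
contact_force: [-0.5, -0.2, -0.7]
grip_width: 0.0618
finger_force: 0.0
```

Request:
move_arm:
  plan:
    - [[0, 0, 0], 0, 0]
    - [[0, 0, 0], 0, -1]
    - [[0, 0, 0], 0, -1]
    - [[0, 0, 0], 0, -1]
    - [[0, 0, 0], 0, -1]
  squeeze: 30

```text
clock: 9.72
ee_pos: [0.4218, -0.2816, 0.3203]
tool_rot: [-179.9, 0.1, 174.1]
contact_force: [0.4, -1.3, 1.7]
grip_width: 0.0263
finger_force: 30.0
```

```bash
python3 -c "
import numpy as np
a=np.radians(np.linspace(11.3,87.2,16));x=-170.5*np.cos(a);z=170.5*np.sin(a)
print(np.round(np.c_[-np.diff(x),-np.diff(z)]/60,3).tolist())"
```

```text
[[-0.06, -0.244], [-0.081, -0.237], [-0.102, -0.229], [-0.122, -0.219], [-0.141, -0.208], [-0.158, -0.195], [-0.175, -0.18], [-0.19, -0.164], [-0.204, -0.146], [-0.216, -0.128], [-0.226, -0.108], [-0.235, -0.088], [-0.242, -0.067], [-0.247, -0.045], [-0.25, -0.023]]
```

Request:
move_arm:
  plan:
    - [[-0.06, 0, -0.244], 0, -1]
    - [[-0.081, 0, -0.237], 0, -1]
    - [[-0.102, 0, -0.229], 0, -1]
    - [[-0.122, 0, -0.219], 0, -1]
    - [[-0.141, 0, -0.208], 0, -1]

```text
clock: 10.35
ee_pos: [0.4512, -0.2846, 0.386]
tool_rot: [-180.0, -0.2, 174.1]
contact_force: [-1.1, -6.7, -8.5]
grip_width: 0.0264
finger_force: 30.0
```

Request:
move_arm:
  plan:
    - [[-0.158, 0, -0.195], 0, -1]
    - [[-0.175, 0, -0.18], 0, -1]
    - [[-0.19, 0, -0.164], 0, -1]
    - [[-0.204, 0, -0.146], 0, -1]
    - [[-0.216, 0, -0.128], 0, -1]

```text
clock: 10.98
ee_pos: [0.5079, -0.2903, 0.4353]
tool_rot: [180.0, -0.3, 174.1]
contact_force: [-3.6, -4.4, -5.8]
grip_width: 0.0266
finger_force: 30.0
```

Request:
move_arm:
  plan:
    - [[-0.226, 0, -0.108], 0, -1]
    - [[-0.235, 0, -0.088], 0, -1]
    - [[-0.242, 0, -0.067], 0, -1]
    - [[-0.247, 0, -0.045], 0, -1]
    - [[-0.25, 0, -0.023], 0, -1]

```text
clock: 11.6
ee_pos: [0.5797, -0.2975, 0.4564]
tool_rot: [180.0, -0.2, 174.1]
contact_force: [-4.9, -1.2, -1.0]
grip_width: 0.0262
finger_force: 30.0
```

Request:
move_arm:
  plan:
    - [[-0.03, 0, 0], 0, -1]
    - [[0, 0, 0], 0, -1]
    - [[0, 0, 0], 0, -1]
    - [[0, 0, 0], 0, -1]
    - [[0, 0, 0], 0, -1]

```text
clock: 12.22
ee_pos: [0.5814, -0.2975, 0.4565]
tool_rot: [-180.0, 0.1, 174.1]
contact_force: [1.3, -1.3, 0.9]
grip_width: 0.0265
finger_force: 30.0
```

Request:
move_arm:
  plan:
    - [[0, 0, 0], 0, -0.1]
    - [[0, 0, 0], 0, 0.2]
    - [[0, 0, 0], 0, 0.3]
    - [[0, 0, -0.42], 0, 0.3]
    - [[0, 0, -0.42], 0, 0.3]

```text
clock: 12.85
ee_pos: [0.5814, -0.2976, 0.5065]
tool_rot: [180.0, -0.1, 174.1]
contact_force: [0.7, -0.5, 0.1]
grip_width: 0.0615
finger_force: 0.0
```

Request:
move_arm:
  plan:
    - [[0.15, 0.755, 0], 0, 0.3]
    - [[0.15, 0.755, 0], 0, 0.3]
    - [[0.15, 0.755, 0], 0, 0.3]
    - [[0.15, 0.755, 0], 0, 0.3]
    - [[0.15, 0.755, 0], 0, 0.3]

```text
clock: 13.48
ee_pos: [0.5595, -0.0663, 0.5066]
tool_rot: [180.0, 0.0, 174.1]
contact_force: [0.3, -0.6, -0.2]
grip_width: 0.0617
finger_force: 0.0
```

Request:
move_arm:
  plan:
    - [[0.15, 0.755, 0], 0, 0.3]
    - [[0.15, 0.755, 0], 0, 0.3]
    - [[0.15, 0.755, 0.33], 0, 0.3]
    - [[0.15, 0.755, 0.34], 0, 0.3]
    - [[0.15, 0.755, 0.33], 0, 0.3]

```text
clock: 14.1
ee_pos: [0.5379, 0.1637, 0.4461]
tool_rot: [180.0, 0.0, 174.1]
contact_force: [-0.1, -0.1, -1.0]
grip_width: 0.0621
finger_force: 0.0
```

Request:
move_arm:
  plan:
    - [[0.15, 0.755, 0.34], 0, 0.3]
    - [[0.15, 0.755, 0.34], 0, 0.3]
    - [[0, 0, 0], 0.041, 0.3]
    - [[0, 0, 0], 0, 0.3]
    - [[0, 0, 0], 0, 0.3]

```text
clock: 14.72
ee_pos: [0.5299, 0.2539, 0.4062]
tool_rot: [180.0, 0.0, 170.6]
contact_force: [0.5, -0.6, -0.2]
grip_width: 0.0618
finger_force: 0.0
```

```bash
python3 - <<'E'
from h import *
c,o=snap('wrist','w3'); print(o['ee_pos'],o['tool_rot'],o['clock'])
snap('scene','scene2')
E
```

```text
[0.52991394 0.25386273 0.40620437] [1.79979188e+02 3.98307957e-02 1.70599775e+02] 14.725
```

View pics/w3.png

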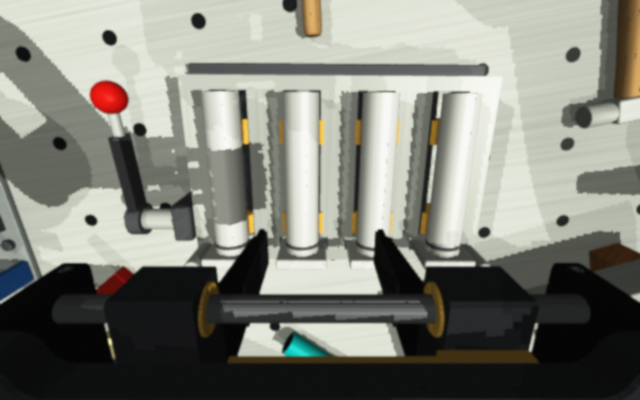

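All four spigots sit raised in their cavities, at columns 222, 301, 378 and 455. I'll pick the first one, at die y = −105.

Request:
move_arm:
  plan:
    - [[-0.01, -0.73, 0], 0, 0.25]
    - [[-0.01, -0.73, 0], 0, 0.25]
    - [[0, 0, 0.7], 0, 0.25]
    - [[0, 0, 0.7], 0, 0.25]
    - [[0, 0, 0.5], 0, 0.25]

```text
clock: 15.45
ee_pos: [0.5163, 0.1667, 0.2902]
tool_rot: [-180.0, -0.0, 170.5]
contact_force: [0.0, 0.8, 0.4]
grip_width: 0.0596
finger_force: 0.0
```

Request:
move_arm:
  plan:
    - [[0, 0, 0.36], 0, 0.25]
    - [[0, 0, 0], 0, 0.25]
    - [[0, 0, 0], 0, 0]
    - [[0, 0, 0], 0, -1]
    - [[0, 0, 0], 0, -1]
  squeeze: 40

```text
clock: 16.08
ee_pos: [0.517, 0.1676, 0.2713]
tool_rot: [180.0, 0.1, 170.6]
contact_force: [-0.2, 0.2, 0.1]
grip_width: 0.0345
finger_force: 0.0
```

Request:
move_arm:
  plan:
    - [[0, 0, 0], 0, -1]
    - [[0, 0, 0], 0, -1]
    - [[0, 0, 0], 0, -1]
    - [[0, 0, -0.2], 0, -1]
    - [[0, 0, -0.2], 0, -1]

```text
clock: 16.7
ee_pos: [0.5164, 0.1678, 0.2945]
tool_rot: [180.0, -0.0, 170.6]
contact_force: [0.0, 0.6, -2.1]
grip_width: 0.0313
finger_force: 40.0
```

Request:
move_arm:
  plan:
    - [[0, 0, -0.6], -0.043, -1]
    - [[0, 0, -0.6], 0, -1]
    - [[0, -0.78, 0], 0, -1]
    - [[0, -0.78, 0], 0, -1]
    - [[0, -0.78, 0], 0, -1]

```text
clock: 17.32
ee_pos: [0.5022, 0.027, 0.367]
tool_rot: [180.0, 0.1, 174.3]
contact_force: [1.1, 0.3, -2.0]
grip_width: 0.0311
finger_force: 40.0
```

Request:
move_arm:
  plan:
    - [[0, -0.78, 0], 0, -1]
    - [[0, -0.78, 0], 0, -1]
    - [[0, -0.78, 0], 0, -1]
    - [[0, -0.78, 0], 0, -1]
    - [[0, -0.78, 0], 0, -1]

```text
clock: 17.95
ee_pos: [0.479, -0.2062, 0.3669]
tool_rot: [180.0, 0.1, 174.3]
contact_force: [0.9, 0.3, -2.4]
grip_width: 0.0316
finger_force: 40.0
```

Request:
move_arm:
  plan:
    - [[0, -0.78, 0], 0, -1]
    - [[0, -0.78, 0], 0, -1]
    - [[0, -0.78, 0], 0, -1]
    - [[0, -0.78, 0], 0, -1]
    - [[-0.2, 0, 0], 0, -1]

```text
clock: 18.58
ee_pos: [0.4719, -0.395, 0.3666]
tool_rot: [-180.0, 0.0, 174.0]
contact_force: [0.0, 0.9, -1.6]
grip_width: 0.0313
finger_force: 40.0
```

Request:
move_arm:
  plan:
    - [[0, 0, 0.5], 0, -1]
    - [[0, 0, 0], 0, -1]
    - [[0, 0, 0], 0, -1]
    - [[0, 0, 0], 0, -1]
    - [[0, 0, 0], 0, -1]

```text
clock: 19.2
ee_pos: [0.4728, -0.3924, 0.3373]
tool_rot: [-179.9, 0.1, 174.3]
contact_force: [-0.4, 0.0, -2.2]
grip_width: 0.0317
finger_force: 40.0
```

```bash
python3 - <<'E'
from h import *
c,o=snap('wrist','w4'); print(o['ee_pos'],o['tool_rot'],o['clock'],o['grip_width'])
a=cv2.imread('pics/w4.png'); cv2.imwrite('pics/w4c.png',a)
E
```

```text
[ 0.47283371 -0.39238955  0.33734004] [-1.79936175e+02  8.46010799e-02  1.74297602e+02] 19.2 0.03166162221497174
```

View pics/w4c.png

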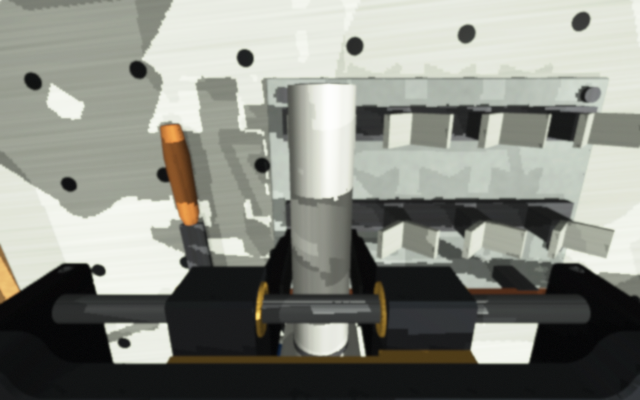

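The spigot is held level, its plain end at (322,85), over the leftmost saddle pair. The three other pairs are free. Lowering it now.

Request:
move_arm:
  plan:
    - [[0, 0, 0.4], 0, -1]
    - [[0, 0, 0.4], 0, -1]
    - [[0, 0, 0.25], 0, -1]
    - [[0, 0, 0.15], 0, -1]
    - [[0, 0, 0.06], 0, -1]

```text
clock: 19.88
ee_pos: [0.4728, -0.3926, 0.2622]
tool_rot: [180.0, -0.1, 174.3]
contact_force: [-6.9, 5.2, 15.1]
grip_width: 0.0313
finger_force: 40.0
```

Request:
move_arm:
  plan:
    - [[0, 0, 0.02], 0, -1]
    - [[0, 0, 0], 0, -1]
    - [[0, 0, 0], 0, -1]
    - [[0, 0, 0], 0, -1]
    - [[0, 0, 0], 0, -1]

```text
clock: 20.5
ee_pos: [0.4727, -0.3925, 0.2623]
tool_rot: [180.0, -0.1, 174.3]
contact_force: [-7.1, 5.2, 8.5]
grip_width: 0.0313
finger_force: 40.0
```

Request:
move_arm:
  plan:
    - [[0, 0, 0], 0, -0.2]
    - [[0, 0, 0], 0, 0]
    - [[0, 0, 0], 0, 0.25]
    - [[0, 0, 0], 0, 0.25]
    - [[0, 0, -0.3], 0, 0.25]

```text
clock: 21.12
ee_pos: [0.4721, -0.392, 0.276]
tool_rot: [179.9, -0.2, 174.3]
contact_force: [1.1, -0.3, -0.8]
grip_width: 0.0591
finger_force: 0.0
```

Request:
move_arm:
  plan:
    - [[0, 0, -0.5], 0, 0.25]
    - [[0, 0, -0.75], 0, 0.25]
    - [[0, 0.5, -0.6], 0, 0.25]
    - [[0, 0.5, -0.26], 0, 0.25]
    - [[0, 0, 0], 0, 0.25]

```text
clock: 21.75
ee_pos: [0.479, -0.3316, 0.4076]
tool_rot: [-179.8, 0.3, 174.4]
contact_force: [-1.0, -1.1, -0.8]
grip_width: 0.059
finger_force: 0.0
```

```bash
python3 - <<'E'
from h import *
c,o=snap('wrist','w5'); print(o['ee_pos'],o['tool_rot'],o['clock'],o['grip_width'])
a=cv2.imread('pics/w5.png'); s=snap('scene','scene3')[0]; b=cv2.imread('pics/scene3.png')
m=np.zeros((600,640,3),np.uint8); m[:290]=a[:290]; 
m[290:,:320]=cv2.resize(b[215:315,170:303],(320,310)[:2],interpolation=cv2.INTER_CUBIC)[:310]; m[290:,320:]=cv2.resize(b[125:225,285:418],(320,310),interpolation=cv2.INTER_CUBIC)
cv2.imwrite('pics/m5.png',m)
E
```

```text
[ 0.47901934 -0.3316287   0.40762497] [-179.81898383    0.26948902  174.40726364] 21.75 0.058994571846795525
```

View pics/m5.png

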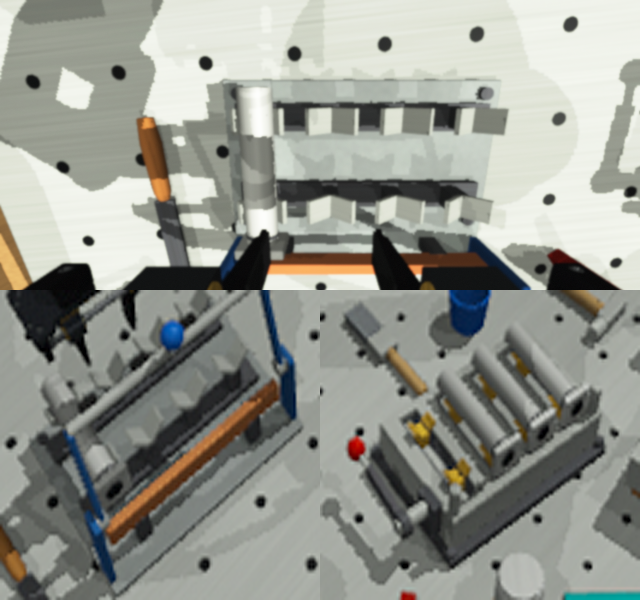

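The first spigot lies in the leftmost pair (tube midline (254,90)→(261,225)), and three spigots remain on the lifters. I'll check the numbers.

```bash
cat >> h.py <<'E'
def T2(C,deg):
    t=np.radians(deg); R=np.array([[np.cos(t),-np.sin(t)],[np.sin(t),np.cos(t)]]); return np.array(C),R
JIG=T2((.4704,-.286),-5.73); DIE=T2((.5263,.2722),-9.45)
def loc(F,p): return F[1].T@(np.array(p)[:2]-F[0])
def wor(F,x,y): return F[0]+F[1]@[x,y]
E
python3 - <<'E'
from h import *
np.set_printoptions(precision=4,suppress=True)
d=load('w5')
for p in ((254.5,90,.085),(261,225,.085),(254,87,.099)): print(loc(JIG,onz(d,*p)))
g=cv2.cvtColor(d['c']['pixels'],cv2.COLOR_RGB2GRAY).astype(int)
for r in(95,220):print(g[r,225:290].tolist())
# valleys
for u,v,x in((331,110,-.057),(408,110,-.057),(486,110,-.057),(326,200,.033),(392,199,.033),(460,198,.033)): print(loc(JIG,onz(d,u,v,.0624)))
E
```

```text
[-0.0735 -0.1045]
[ 0.057  -0.1059]
[-0.0758 -0.102 ]
[119, 118, 119, 115, 109, 95, 73, 56, 50, 50, 60, 81, 101, 123, 144, 163, 178, 193, 204, 212, 219, 224, 228, 232, 235, 240, 244, 247, 249, 251, 252, 253, 253, 253, 252, 250, 247, 245, 242, 239, 234, 229, 221, 211, 200, 186, 174, 173, 183, 189, 191, 190, 191, 191, 191, 191, 190, 191, 190, 190, 188, 188, 188, 189, 189]
[128, 130, 129, 129, 128, 129, 128, 128, 124, 115, 109, 117, 141, 159, 166, 177, 197, 193, 156, 122, 121, 143, 168, 189, 208, 221, 230, 236, 239, 242, 244, 245, 247, 249, 250, 252, 252, 252, 253, 253, 252, 251, 250, 248, 247, 246, 243, 239, 233, 225, 213, 193, 165, 140, 128, 126, 135, 166, 204, 222, 223, 217, 207, 200, 198]
[-0.0552 -0.0353]
[-0.0553  0.0399]
[-0.0554  0.1161]
[ 0.0376 -0.0396]
[0.0364 0.0306]
[0.0351 0.1027]
```

Request:
move_arm:
  plan:
    - [[0, 0, 0], 0.045, 0.25]
    - [[0.062, 0.789, 0], 0, 0.25]
    - [[0.062, 0.789, 0], 0, 0.25]
    - [[0.062, 0.789, 0], 0, 0.25]
    - [[0.062, 0.789, 0], 0, 0.25]

```text
clock: 22.48
ee_pos: [0.4953, -0.143, 0.4028]
tool_rot: [180.0, -0.1, 170.3]
contact_force: [-0.1, 1.3, -0.2]
grip_width: 0.0596
finger_force: 0.0
```

Request:
move_arm:
  plan:
    - [[0.062, 0.789, 0], 0, 0.25]
    - [[0.062, 0.789, 0], 0, 0.25]
    - [[0.062, 0.789, 0], 0, 0.25]
    - [[0.062, 0.789, 0], 0, 0.25]
    - [[0.062, 0.789, 0], 0, 0.25]

```text
clock: 23.1
ee_pos: [0.5168, 0.0937, 0.4029]
tool_rot: [-180.0, -0.1, 170.4]
contact_force: [0.6, -0.4, 0.5]
grip_width: 0.0591
finger_force: 0.0
```

Request:
move_arm:
  plan:
    - [[0.062, 0.789, 0], 0, 0.25]
    - [[0.062, 0.789, 0], 0, 0.25]
    - [[0.062, 0.789, 0], 0, 0.25]
    - [[0, 0, 0], 0, 0.25]
    - [[0, 0, 0], 0, 0.25]

```text
clock: 23.72
ee_pos: [0.5295, 0.2341, 0.4028]
tool_rot: [-179.9, -0.1, 170.4]
contact_force: [0.3, 0.6, -0.2]
grip_width: 0.0593
finger_force: 0.0
```

```bash
python3 - <<'E'
from h import *
np.set_printoptions(precision=4,suppress=True)
c,o=snap('wrist','w6'); print(o['ee_pos'],o['tool_rot'],o['clock'])
d=load('w6'); t=wor(DIE,.008,-.035)-o['ee_pos'][:2]; y=np.radians(o['tool_rot'][2]); print('tool d mm',1e3*t@[np.cos(y),np.sin(y)],1e3*t@[np.sin(y),-np.cos(y)])
# compare tube-edge profile with prediction
g=cv2.cvtColor(c['pixels'],cv2.COLOR_RGB2GRAY).astype(int)
for yy in(-.035,.035,.105):
  for x in(-.07,-.01):
    e=[proj(d,[*wor(DIE,x,yy+s*.016),.096]) for s in(-1,1)]; r=int((e[0][1]+e[1][1])/2); u=[int(e[0][0]),int(e[1][0])]; print(yy,x,r,u,g[r,u[0]-8:u[0]+9:2],g[r,u[1]-8:u[1]+9:2])
E
```

```text
[0.5295 0.2341 0.4028] [-179.9116   -0.0857  170.3887] 23.725
tool d mm 1.3924272648586684 2.0754838637909074
-0.035 -0.07 101 [304, 341] [114 113 109 108  94 105 124 149 172] [230 220 213 196 186 205 208 207 208]
-0.035 -0.01 169 [305, 340] [125 110 107 104  93 112 139 168 193] [239 233 227 209 191 200 205 202 200]
0.035 -0.07 100 [385, 423] [106  78  33  27  48  90 108 122 143] [246 238 232 229 219 223 223 227 232]
0.035 -0.01 169 [382, 417] [ 99  55  28  33  75 103 119 139 162] [245 237 233 227 212 212 216 218 218]
0.105 -0.07 100 [467, 505] [150 222 235 208 101  93 103 113 123] [248 247 240 233 230 234 244 247 247]
0.105 -0.01 169 [459, 494] [178 223 223 141  89 100 110 121 138] [248 246 238 232 229 228 228 229 231]
```

The tube edges fall on the predicted columns, so the spigot is in place. I'll apply the small correction and pick it.

Request:
move_arm:
  plan:
    - [[0.023, 0.035, 0.7], 0, 0.25]
    - [[0, 0, 0.7], 0, 0.25]
    - [[0, 0, 0.5], 0, 0.25]
    - [[0, 0, 0.29], 0, 0.25]
    - [[0, 0, 0], 0, 0.25]

```text
clock: 24.4
ee_pos: [0.528, 0.2362, 0.2714]
tool_rot: [-179.9, -0.1, 170.3]
contact_force: [-0.5, 0.7, 0.2]
grip_width: 0.0595
finger_force: 0.0
```

Request:
move_arm:
  plan:
    - [[0, 0, 0], 0, 0]
    - [[0, 0, 0], 0, -1]
    - [[0, 0, 0], 0, -1]
    - [[0, 0, 0], 0, -1]
    - [[0, 0, 0], 0, -1]

```text
clock: 25.02
ee_pos: [0.5284, 0.2364, 0.2736]
tool_rot: [-179.8, 0.1, 170.5]
contact_force: [-1.2, -5.6, 3.8]
grip_width: 0.0311
finger_force: 40.0
```

Request:
move_arm:
  plan:
    - [[0, 0, -0.2], 0, -1]
    - [[0, 0, -0.4], 0, -1]
    - [[0, 0, -0.6], 0, -1]
    - [[0, 0, -0.4], -0.043, -1]
    - [[0, 0, 0], 0, -1]

```text
clock: 25.65
ee_pos: [0.5286, 0.2376, 0.3716]
tool_rot: [179.8, 0.3, 174.1]
contact_force: [0.3, 0.3, -1.9]
grip_width: 0.0312
finger_force: 40.0
```

Request:
move_arm:
  plan:
    - [[0, -0.78, 0], 0, -1]
    - [[0, -0.78, 0], 0, -1]
    - [[0, -0.78, 0], 0, -1]
    - [[0, -0.78, 0], 0, -1]
    - [[0, -0.78, 0], 0, -1]

```text
clock: 26.28
ee_pos: [0.5033, 0.0032, 0.3668]
tool_rot: [180.0, -0.1, 174.1]
contact_force: [1.0, -1.2, -2.1]
grip_width: 0.0314
finger_force: 40.0
```

Request:
move_arm:
  plan:
    - [[0, -0.78, 0], 0, -1]
    - [[0, -0.78, 0], 0, -1]
    - [[0, -0.78, 0], 0, -1]
    - [[0, -0.78, 0], 0, -1]
    - [[0, -0.78, 0], 0, -1]

```text
clock: 26.9
ee_pos: [0.4794, -0.2295, 0.3668]
tool_rot: [179.9, -0.1, 174.0]
contact_force: [0.6, -0.0, -1.2]
grip_width: 0.0313
finger_force: 40.0
```

Request:
move_arm:
  plan:
    - [[0, -0.78, 0], 0, -1]
    - [[0, -0.78, 0], 0, -1]
    - [[-0.15, 0, 0.5], 0, -1]
    - [[0, 0, 0], 0, -1]
    - [[0, 0, 0], 0, -1]

```text
clock: 27.52
ee_pos: [0.4794, -0.3219, 0.338]
tool_rot: [180.0, -0.1, 174.1]
contact_force: [0.3, 0.4, -1.9]
grip_width: 0.0309
finger_force: 40.0
```

```bash
cat >> h.py <<'E'
def delta(F,x,y):
    o=get_obs(); t=wor(F,x,y)-o['ee_pos'][:2]; a=np.radians(o['tool_rot'][2])
    want=180+np.degrees(np.arctan2(F[1][1,0],F[1][0,0]))
    print('pos',np.round(o['ee_pos'],4),'rot',np.round(o['tool_rot'],2),'clk',o['clock'],'grip',round(o['grip_width'],4),'| tool d mm',np.round(1e3*t@[np.cos(a),np.sin(a)],1),np.round(1e3*t@[np.sin(a),-np.cos(a)],1),'turn norm',np.round(-np.radians(want-o['tool_rot'][2])/1.5,4))
E
python3 - <<'E'
from h import *
delta(JIG,.013,-.035); c,o=snap('wrist','w7'); d=load('w7')
g=cv2.cvtColor(c['pixels'],cv2.COLOR_RGB2GRAY).astype(int)
# spigot1 still in place? and held plain end column
for x in(-.06,0):
    e=[proj(d,[*wor(JIG,x,-.105+s*.016),.085]) for s in(-1,1)]; r=int((e[0][1]+e[1][1])/2); u=[int(e[0][0]),int(e[1][0])]; print(x,r,u,g[r,u[0]-8:u[0]+9:2],g[r,u[1]-8:u[1]+9:2])
print(g[100,280:370:2])
E
```

```text
pos [ 0.4794 -0.3219  0.338 ] rot [ 1.7995e+02 -7.0000e-02  1.7413e+02] clk 27.525 grip 0.0309 | tool d mm -0.5 -0.2 turn norm -0.0017
-0.06 113 [197, 242] [155 135 118 106 122 151 171 190 199] [186  98  83  75  59  38  36  54  69]
0 194 [206, 248] [154 149 129 127 144 158 164 170 153] [117 109 101  90  84 101 103 105 114]
[176 176 175 173 124  87  95 109 125 140 154 165 173 186 195 203 222 229
 233 237 241 246 251 253 254 254 253 252 251 249 246 244 244 243 241 236
 227 207 184 180 180 179 180 181 181]
```

Request:
move_arm:
  plan:
    - [[0, 0, 0.4], -0.002, -1]
    - [[0, 0, 0.4], 0, -1]
    - [[0, 0, 0.25], 0, -1]
    - [[0, 0, 0.15], 0, -1]
    - [[0, 0, 0.07], 0, -1]

```text
clock: 28.2
ee_pos: [0.4798, -0.3227, 0.2644]
tool_rot: [-180.0, -0.0, 174.3]
contact_force: [-8.0, 5.3, 18.8]
grip_width: 0.0312
finger_force: 40.0
```

Request:
move_arm:
  plan:
    - [[0, 0, 0], 0, -1]
    - [[0, 0, 0], 0, -0.3]
    - [[0, 0, 0], 0, -0.1]
    - [[0, 0, 0], 0, 0.25]
    - [[0, 0, 0], 0, 0.25]

```text
clock: 28.82
ee_pos: [0.4795, -0.3225, 0.2623]
tool_rot: [-180.0, 0.0, 174.3]
contact_force: [-0.8, 0.5, -0.7]
grip_width: 0.0568
finger_force: 0.0
```

Request:
move_arm:
  plan:
    - [[0, 0, -0.3], 0, 0.25]
    - [[0, 0, -0.5], 0, 0.25]
    - [[0, 0, -0.75], 0, 0.25]
    - [[0, 0.3, -0.75], 0, 0.25]
    - [[0, 0, 0], 0, 0.25]

```text
clock: 29.45
ee_pos: [0.4821, -0.3044, 0.4073]
tool_rot: [-179.7, 0.5, 174.3]
contact_force: [0.2, 0.3, 0.4]
grip_width: 0.0595
finger_force: 0.0
```

```bash
cat >> h.py <<'E'
def tubes(d,F,ys,z,xs=(-.06,0.)):
    "measured tube midline offsets (mm) from expectation: dark-edge minima near both predicted edges"
    g=cv2.GaussianBlur(cv2.cvtColor(d['c']['pixels'],cv2.COLOR_RGB2GRAY),(3,3),0).astype(int)
    for y in ys:
        for x in xs:
            e=[proj(d,[*wor(F,x,y+s*.016),z]) for s in(-1,1)]; r=int(round((e[0][1]+e[1][1])/2)); k=abs(e[1][0]-e[0][0])/.032/1e3
            if not(0<r<290 and 12<min(e[0][0],e[1][0]) and max(e[0][0],e[1][0])<628): continue
            m=[int(q[0])-10+int(np.argmin(g[r,int(q[0])-10:int(q[0])+11])) for q in e]
            print('y',y,'x',x,'edges off mm',[round((m[i]-e[i][0])/k,1) for i in(0,1)])
E
python3 - <<'E'
from h import *
delta(DIE,.008,.035); snap('wrist','w8'); tubes(load('w8'),JIG,(-.105,-.035),.085)
E
```

```text
pos [ 0.4821 -0.3044  0.4073] rot [-179.67    0.54  174.34] clk 29.45 grip 0.0595 | tool d mm 2.6 612.5 turn norm 0.0441
y -0.105 x -0.06 edges off mm [np.float64(-1.4), np.float64(2.8)]
y -0.105 x 0.0 edges off mm [np.float64(-3.2), np.float64(-2.4)]
y -0.035 x -0.06 edges off mm [np.float64(-8.9), np.float64(3.3)]
y -0.035 x 0.0 edges off mm [np.float64(-4.8), np.float64(9.3)]
```

Request:
move_arm:
  plan:
    - [[0, 0, 0], 0.044, 0.25]
    - [[0.055, 0.785, 0], 0, 0.25]
    - [[0.055, 0.785, 0], 0, 0.25]
    - [[0.055, 0.785, 0], 0, 0.25]
    - [[0.055, 0.785, 0], 0, 0.25]

```text
clock: 30.12
ee_pos: [0.4989, -0.1153, 0.3989]
tool_rot: [180.0, -0.1, 170.5]
contact_force: [-0.2, 0.3, -0.3]
grip_width: 0.0595
finger_force: 0.0
```

Request:
move_arm:
  plan:
    - [[0.055, 0.785, 0], 0, 0.25]
    - [[0.055, 0.785, 0], 0, 0.25]
    - [[0.055, 0.785, 0], 0, 0.25]
    - [[0.055, 0.785, 0], 0, 0.25]
    - [[0.055, 0.785, 0], 0, 0.25]

```text
clock: 30.75
ee_pos: [0.5216, 0.1198, 0.399]
tool_rot: [-180.0, -0.1, 170.5]
contact_force: [0.1, 0.4, -0.8]
grip_width: 0.0594
finger_force: 0.0
```

Request:
move_arm:
  plan:
    - [[0.055, 0.785, 0], 0, 0.25]
    - [[0.055, 0.785, 0], 0, 0.25]
    - [[0.055, 0.785, 0], 0, 0.25]
    - [[0.055, 0.785, 0], 0, 0.25]
    - [[0, 0, 0], 0, 0.25]

```text
clock: 31.38
ee_pos: [0.5397, 0.3086, 0.3985]
tool_rot: [-179.9, -0.1, 170.7]
contact_force: [-0.2, 0.5, 0.3]
grip_width: 0.0594
finger_force: 0.0
```

```bash
python3 - <<'E'
from h import *
delta(DIE,.008,.035); snap('wrist','w9'); tubes(load('w9'),DIE,(.035,.105),.096,(-.07,-.03,.01)); snap('scene','scene4')
a=cv2.imread('pics/scene4.png').astype(int);b=cv2.imread('pics/scene3.png').astype(int)
print([int((abs(a-b).max(2)[125:225,285:418]>40)[:,i:i+19].sum()) for i in range(0,133,19)])
E
```

```text
pos [0.5397 0.3086 0.3985] rot [-1.7991e+02 -1.4000e-01  1.7070e+02] clk 31.375 grip 0.0594 | tool d mm -0.8 -3.1 turn norm 0.0017
y 0.035 x -0.07 edges off mm [np.float64(0.5), np.float64(-0.2)]
y 0.035 x -0.03 edges off mm [np.float64(-1.1), np.float64(-0.5)]
y 0.035 x 0.01 edges off mm [np.float64(-1.0), np.float64(-0.8)]
y 0.105 x -0.07 edges off mm [np.float64(-2.6), np.float64(0.1)]
y 0.105 x -0.03 edges off mm [np.float64(-3.1), np.float64(0.2)]
y 0.105 x 0.01 edges off mm [np.float64(-3.8), np.float64(0.1)]
[481, 198, 213, 265, 204, 3, 0]
```

Request:
move_arm:
  plan:
    - [[-0.01, -0.02, 0.7], 0, 0.25]
    - [[0, 0, 0.7], 0, 0.25]
    - [[0, 0, 0.5], 0, 0.25]
    - [[0, 0, 0.21], 0, 0.25]
    - [[0, 0, 0], 0, 0.25]

```text
clock: 32.1
ee_pos: [0.5404, 0.3042, 0.2731]
tool_rot: [-179.9, -0.1, 170.4]
contact_force: [-0.3, -0.7, 0.1]
grip_width: 0.0594
finger_force: 0.0
```

Request:
move_arm:
  plan:
    - [[0, 0, 0], 0, 0]
    - [[0, 0, 0], 0, -1]
    - [[0, 0, 0], 0, -1]
    - [[0, 0, 0], 0, -1]
    - [[0, 0, 0], 0, -1]

```text
clock: 32.72
ee_pos: [0.5406, 0.3049, 0.2746]
tool_rot: [-179.9, 0.0, 170.5]
contact_force: [-2.0, -4.4, 5.4]
grip_width: 0.0311
finger_force: 40.0
```

Request:
move_arm:
  plan:
    - [[0, 0, -0.2], 0, -1]
    - [[0, 0, -0.4], 0, -1]
    - [[0, 0, -0.6], 0, -1]
    - [[0, 0, -0.4], -0.041, -1]
    - [[0, 0, 0], 0, -1]

```text
clock: 33.35
ee_pos: [0.5407, 0.3057, 0.3723]
tool_rot: [179.8, 0.2, 174.0]
contact_force: [0.3, 0.3, -2.1]
grip_width: 0.031
finger_force: 40.0
```

```bash
python3 - <<'E'
from h import *
delta(JIG,.013,.035)
E
```

```text
pos [0.5407 0.3057 0.3723] rot [179.81   0.23 174.  ] clk 33.35 grip 0.031 | tool d mm -4.8 -560.8 turn norm -0.0032
```

Request:
move_arm:
  plan:
    - [[0, -0.779, 0], 0, -1]
    - [[0, -0.779, 0], 0, -1]
    - [[0, -0.779, 0], 0, -1]
    - [[0, -0.779, 0], 0, -1]
    - [[0, -0.779, 0], 0, -1]

```text
clock: 33.98
ee_pos: [0.5152, 0.0715, 0.3675]
tool_rot: [180.0, -0.2, 174.0]
contact_force: [0.8, 0.2, -1.9]
grip_width: 0.0313
finger_force: 40.0
```

Request:
move_arm:
  plan:
    - [[0, -0.779, 0], 0, -1]
    - [[0, -0.779, 0], 0, -1]
    - [[0, -0.779, 0], 0, -1]
    - [[0, -0.779, 0], 0, -1]
    - [[0, -0.779, 0], 0, -1]

```text
clock: 34.6
ee_pos: [0.491, -0.1608, 0.3677]
tool_rot: [179.9, -0.1, 174.0]
contact_force: [1.1, -0.4, -2.0]
grip_width: 0.0315
finger_force: 40.0
```

Request:
move_arm:
  plan:
    - [[0, -0.779, 0], 0, -1]
    - [[0, -0.779, 0], 0, -1]
    - [[-0.08, 0, 0.5], -0.003, -1]
    - [[0, 0, 0], 0, -1]
    - [[0, 0, 0], 0, -1]

```text
clock: 35.22
ee_pos: [0.4867, -0.2526, 0.3391]
tool_rot: [180.0, -0.1, 174.3]
contact_force: [1.0, 0.2, -1.9]
grip_width: 0.031
finger_force: 40.0
```

```bash
python3 - <<'E'
from h import *
delta(JIG,.013,.035)
E
```

```text
pos [ 0.4867 -0.2526  0.3391] rot [ 1.7995e+02 -7.0000e-02  1.7430e+02] clk 35.225 grip 0.031 | tool d mm -0.1 0.1 turn norm 0.0003
```

Request:
move_arm:
  plan:
    - [[0, 0, 0.4], 0, -1]
    - [[0, 0, 0.4], 0, -1]
    - [[0, 0, 0.25], 0, -1]
    - [[0, 0, 0.15], 0, -1]
    - [[0, 0, 0.06], 0, -1]

```text
clock: 35.85
ee_pos: [0.4871, -0.2531, 0.2655]
tool_rot: [180.0, -0.1, 174.3]
contact_force: [-7.3, 4.0, 14.1]
grip_width: 0.0311
finger_force: 40.0
```

Request:
move_arm:
  plan:
    - [[0, 0, 0], 0, -1]
    - [[0, 0, 0], 0, -0.3]
    - [[0, 0, 0], 0, -0.1]
    - [[0, 0, 0], 0, 0.25]
    - [[0, 0, 0], 0, 0.25]

```text
clock: 36.48
ee_pos: [0.4868, -0.2532, 0.2642]
tool_rot: [-180.0, 0.0, 174.3]
contact_force: [0.4, 0.5, -0.1]
grip_width: 0.0562
finger_force: 0.0
```

Request:
move_arm:
  plan:
    - [[0, 0, -0.3], 0, 0.25]
    - [[0, 0, -0.5], 0, 0.25]
    - [[0, 0, -0.75], 0, 0.25]
    - [[0, 0.3, -0.75], 0, 0.25]
    - [[0, 0, 0], 0.044, 0.25]

```text
clock: 37.1
ee_pos: [0.4894, -0.235, 0.4093]
tool_rot: [-179.8, 0.6, 170.5]
contact_force: [0.5, -1.0, -0.1]
grip_width: 0.0595
finger_force: 0.0
```

```bash
python3 - <<'E'
from h import *
delta(DIE,.008,.105); snap('wrist','w10')
E
```

```text
pos [ 0.4894 -0.235   0.4093] rot [-179.77    0.59  170.45] clk 37.1 grip 0.0595 | tool d mm 39.9 611.3 turn norm -0.0011
```

Request:
move_arm:
  plan:
    - [[0.051, 0.783, 0], 0, 0.25]
    - [[0.051, 0.783, 0], 0, 0.25]
    - [[0.051, 0.783, 0], 0, 0.25]
    - [[0.051, 0.783, 0], 0, 0.25]
    - [[0.051, 0.783, 0], 0, 0.25]

```text
clock: 37.78
ee_pos: [0.512, 0.0004, 0.4026]
tool_rot: [-180.0, 0.0, 170.5]
contact_force: [-0.0, 0.2, -0.4]
grip_width: 0.0594
finger_force: 0.0
```

Request:
move_arm:
  plan:
    - [[0.051, 0.783, 0], 0, 0.25]
    - [[0.051, 0.783, 0], 0, 0.25]
    - [[0.051, 0.783, 0], 0, 0.25]
    - [[0.051, 0.783, 0], 0, 0.25]
    - [[0.051, 0.783, 0], 0, 0.25]

```text
clock: 38.4
ee_pos: [0.5358, 0.2346, 0.4026]
tool_rot: [-180.0, 0.0, 170.6]
contact_force: [-0.3, -0.3, 0.1]
grip_width: 0.0594
finger_force: 0.0
```

Request:
move_arm:
  plan:
    - [[0.051, 0.783, 0], 0, 0.25]
    - [[0.051, 0.783, 0], 0, 0.25]
    - [[0.051, 0.783, 0], 0, 0.25]
    - [[0, 0, 0], 0, 0.25]
    - [[0, 0, 0], 0, 0.25]

```text
clock: 39.02
ee_pos: [0.5501, 0.3733, 0.402]
tool_rot: [-179.9, -0.0, 170.5]
contact_force: [0.4, -0.4, 0.9]
grip_width: 0.0596
finger_force: 0.0
```

```bash
python3 - <<'E'
from h import *
delta(DIE,.008,.105); snap('wrist','w11'); tubes(load('w11'),DIE,(.105,),.096,(-.07,-.03,.01))
E
```

```text
pos [0.5501 0.3733 0.402 ] rot [-1.7995e+02 -2.0000e-02  1.7053e+02] clk 39.025 grip 0.0596 | tool d mm -1.1 1.4 turn norm -0.0002
y 0.105 x -0.07 edges off mm [np.float64(-0.4), np.float64(-0.7)]
y 0.105 x -0.03 edges off mm [np.float64(-0.2), np.float64(-0.1)]
y 0.105 x 0.01 edges off mm [np.float64(-0.9), np.float64(-0.3)]
```

Request:
move_arm:
  plan:
    - [[-0.018, 0.022, 0.7], 0, 0.25]
    - [[0, 0, 0.7], 0, 0.25]
    - [[0, 0, 0.5], 0, 0.25]
    - [[0, 0, 0.27], 0, 0.25]
    - [[0, 0, 0], 0, 0.25]

```text
clock: 39.7
ee_pos: [0.5513, 0.3739, 0.2711]
tool_rot: [-179.9, -0.1, 170.4]
contact_force: [-0.0, -1.0, 0.7]
grip_width: 0.0593
finger_force: 0.0
```

Request:
move_arm:
  plan:
    - [[0, 0, 0], 0, 0]
    - [[0, 0, 0], 0, -1]
    - [[0, 0, 0], 0, -1]
    - [[0, 0, 0], 0, -1]
    - [[0, 0, 0], 0, -1]

```text
clock: 40.33
ee_pos: [0.5517, 0.3742, 0.273]
tool_rot: [-179.9, 0.0, 170.5]
contact_force: [-1.0, -4.7, 4.8]
grip_width: 0.0311
finger_force: 40.0
```

Request:
move_arm:
  plan:
    - [[0, 0, -0.2], 0, -1]
    - [[0, 0, -0.4], 0, -1]
    - [[0, 0, -0.6], 0, -1]
    - [[0, 0, -0.4], -0.043, -1]
    - [[0, 0, 0], 0, -1]

```text
clock: 40.95
ee_pos: [0.5518, 0.3754, 0.3713]
tool_rot: [179.8, 0.3, 174.2]
contact_force: [-0.2, -0.2, -0.6]
grip_width: 0.031
finger_force: 40.0
```

```bash
python3 - <<'E'
from h import *
delta(JIG,.013,.105)
E
```

```text
pos [0.5518 0.3754 0.3713] rot [179.77   0.26 174.17] clk 40.95 grip 0.031 | tool d mm 1.0 -561.2 turn norm -0.0012
```

Request:
move_arm:
  plan:
    - [[0, -0.78, 0], 0, -1]
    - [[0, -0.78, 0], 0, -1]
    - [[0, -0.78, 0], 0, -1]
    - [[0, -0.78, 0], 0, -1]
    - [[0, -0.78, 0], 0, -1]

```text
clock: 41.58
ee_pos: [0.5269, 0.1407, 0.366]
tool_rot: [-180.0, -0.1, 174.1]
contact_force: [1.0, -1.4, -2.7]
grip_width: 0.0313
finger_force: 40.0
```

Request:
move_arm:
  plan:
    - [[0, -0.78, 0], 0, -1]
    - [[0, -0.78, 0], 0, -1]
    - [[0, -0.78, 0], 0, -1]
    - [[0, -0.78, 0], 0, -1]
    - [[0, -0.78, 0], 0, -1]

```text
clock: 42.2
ee_pos: [0.5033, -0.092, 0.3662]
tool_rot: [180.0, -0.1, 174.1]
contact_force: [0.6, -0.1, -1.7]
grip_width: 0.031
finger_force: 40.0
```

Request:
move_arm:
  plan:
    - [[0, -0.78, 0], 0, -1]
    - [[0, -0.78, 0], 0, -1]
    - [[0.01, 0, 0.5], 0, -1]
    - [[0, 0, 0], 0, -1]
    - [[0, 0, 0], 0, -1]

```text
clock: 42.82
ee_pos: [0.4942, -0.1835, 0.3381]
tool_rot: [180.0, -0.0, 174.2]
contact_force: [0.3, 0.2, 0.8]
grip_width: 0.0032
finger_force: 0.0
```

```bash
python3 - <<'E'
from h import *
delta(JIG,.013,.105); c,o=snap('wrist','w12'); b=snap('scene','scene5'); b=cv2.imread('pics/scene5.png'); a=cv2.imread('pics/w12.png')
cv2.imwrite('pics/m12.png',cv2.vconcat([a[:360],cv2.copyMakeBorder(cv2.resize(b[205:315,170:330],(349,240),interpolation=cv2.INTER_CUBIC),0,0,0,291,cv2.BORDER_CONSTANT)]))
E
```

```text
pos [ 0.4942 -0.1835  0.3381] rot [179.99  -0.   174.2 ] clk 42.825 grip 0.0032 | tool d mm 0.4 0.6 turn norm -0.0008
```

View pics/m12.png

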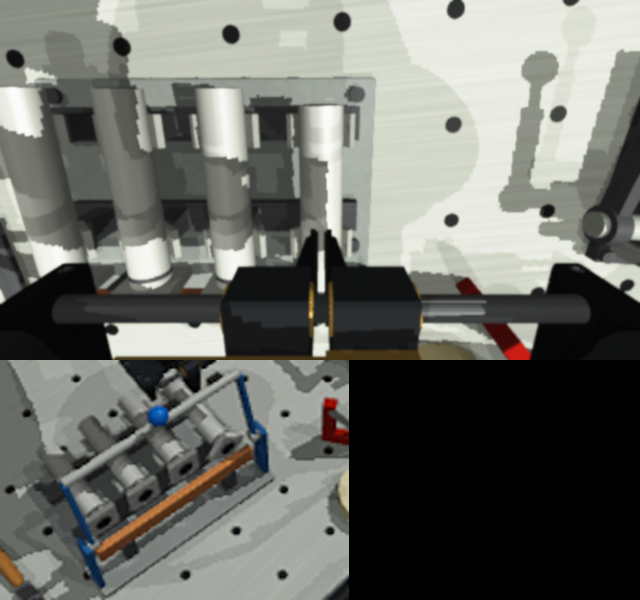

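Three spigots lie in their pairs, with plain ends at (25,88), (122,88) and (220,88). The grip slackened and the fourth dropped onto the fourth pair: its plain end is at (321,105), further towards the copper bar. I'll raise the hand and measure it.

Request:
move_arm:
  plan:
    - [[0, 0, -0.5], 0, -0.5]
    - [[0, 0, -0.65], 0, 0.25]
    - [[0, -0.4, 0], 0, 0.25]
    - [[0, 0, 0], 0, 0.25]
    - [[0, 0, 0], 0, 0.25]

```text
clock: 43.55
ee_pos: [0.4916, -0.2072, 0.4069]
tool_rot: [180.0, -0.0, 174.2]
contact_force: [0.7, 0.5, -0.5]
grip_width: 0.0454
finger_force: 0.0
```

```bash
python3 - <<'E'
from h import *
delta(JIG,.013,.105); c,o=snap('wrist','w13'); snap('side','side5'); a=cv2.imread('pics/w13.png'); b=cv2.imread('pics/scene5.png'); e=cv2.imread('pics/side5.png')
m=np.zeros((600,800,3),np.uint8); m[:350,:800]=cv2.resize(a[60:270,150:630],(800,350),interpolation=cv2.INTER_CUBIC)
m[350:,:400]=cv2.resize(b[225:287,210:309],(400,250),interpolation=cv2.INTER_CUBIC); m[350:,400:]=cv2.resize(e[220:320,290:450],(400,250),interpolation=cv2.INTER_CUBIC)
cv2.imwrite('pics/m13.png',m)
E
```

```text
pos [ 0.4916 -0.2072  0.4069] rot [179.97  -0.   174.2 ] clk 43.55 grip 0.0454 | tool d mm 0.3 24.5 turn norm -0.0008
```

View pics/m13.png

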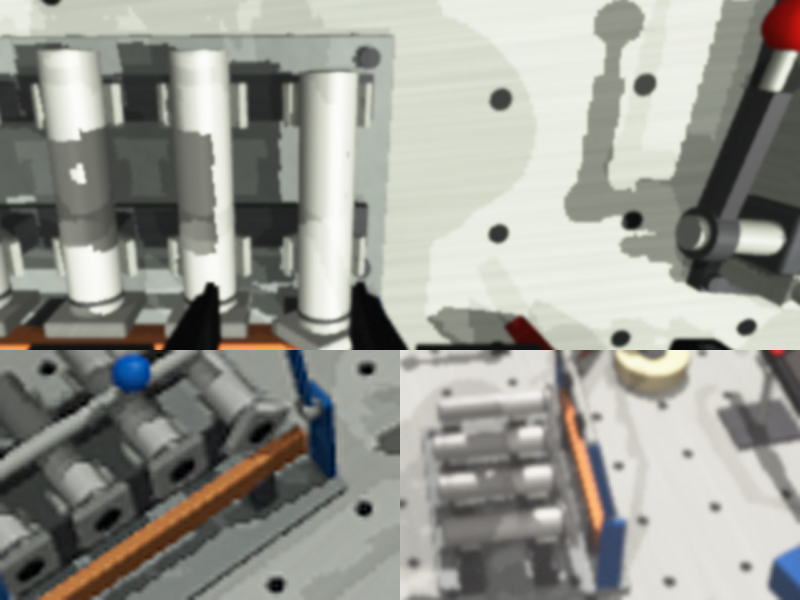

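```bash
python3 - <<'E'
from h import *
np.set_printoptions(precision=4,suppress=True)
d=load('w13'); f=lambda u,v,z:loc(JIG,onz(d,150+u/1.6667,60+v/1.6667,z))
for n,a in {'t4':[(327.5,90),(325,295),(328,71)],'t3':[(199.5,70),(210,280),(199.5,50)],'t2':[(70,70),(95,290),(69,50)]}.items():
    A,B=f(*a[0],.085),f(*a[1],.085); print(n,A,B,'ang',np.arctan2(*(B-A)[::-1]),'plain',f(*a[2],.099)[0],'flangeC',f(*a[2],.099)[0]+.155)
for u,v,t in((301,77,'top l'),(354,77,'top r'),(301,295,'bot l'),(350,295,'r')): print(t,f(u,v,.085))
E
```

```text
t4 [-0.0541  0.1047] [0.0684 0.1058] ang 0.008953147311202168 plain -0.0644517863069915 flangeC 0.0905482136930085
t3 [-0.0648  0.0352] [0.0582 0.0354] ang 0.0022007597896372905 plain -0.07492202578045484 flangeC 0.08007797421954516
t2 [-0.065  -0.0349] [ 0.0646 -0.0354] ang -0.0037477059662277684 plain -0.07508412547293218 flangeC 0.07991587452706782
top l [-0.061   0.0901]
top r [-0.061   0.1189]
bot l [0.0684 0.091 ]
r [0.0684 0.1212]
```

The fourth spigot lies at jig y = 0.105, parallel within 0.01 rad, with its flange at about 0.0905 (inside 0.061–0.102). The other flanges are at about 0.080. All four are in place, so I'll shut the bar.

Request:
move_arm:
  plan:
    - [[0, 0, -0.83], 0, 0.3]
    - [[0, 0, -0.83], 0, 0.3]
    - [[-0.547, -0.449, 0], 0, 0.3]
    - [[-0.547, -0.449, 0], 0, 0.3]
    - [[-0.547, -0.449, 0], 0, 0.3]

```text
clock: 44.28
ee_pos: [0.5824, -0.2983, 0.5063]
tool_rot: [180.0, -0.0, 174.2]
contact_force: [0.1, 0.3, -0.4]
grip_width: 0.0618
finger_force: 0.0
```

Request:
move_arm:
  plan:
    - [[0, 0, 0], 0, 0.3]
    - [[0, 0, 0], 0, 0.3]
    - [[0, 0, 0.4], 0, 0.3]
    - [[0, 0, 0.42], 0, 0.3]
    - [[0, 0, 0], 0, 0.3]

```text
clock: 44.9
ee_pos: [0.5805, -0.2968, 0.4551]
tool_rot: [179.9, -0.2, 174.2]
contact_force: [-0.1, 0.2, -0.4]
grip_width: 0.0618
finger_force: 0.0
```

Request:
move_arm:
  plan:
    - [[0, 0, 0], 0, 0]
    - [[0, 0, 0], 0, -1]
    - [[0, 0, 0], 0, -1]
    - [[0, 0, 0], 0, -1]
    - [[0, 0, 0], 0, -1]
  squeeze: 30

```text
clock: 45.52
ee_pos: [0.5815, -0.2977, 0.4579]
tool_rot: [179.9, 0.0, 174.2]
contact_force: [0.1, 3.7, 1.7]
grip_width: 0.0265
finger_force: 30.0
```

```bash
python3 -c "
import numpy as np
a=np.radians(np.linspace(87.2,9.8,16));x=-170.5*np.cos(a);z=170.5*np.sin(a)
print(np.round(np.c_[-np.diff(x),-np.diff(z)]/60,3).tolist())"
```

```text
[[0.255, 0.024], [0.252, 0.047], [0.246, 0.069], [0.239, 0.091], [0.23, 0.112], [0.219, 0.132], [0.206, 0.152], [0.192, 0.17], [0.176, 0.186], [0.158, 0.201], [0.139, 0.215], [0.12, 0.226], [0.099, 0.236], [0.077, 0.244], [0.055, 0.25]]
```

Request:
move_arm:
  plan:
    - [[0.255, 0, 0.024], 0, -1]
    - [[0.252, 0, 0.047], 0, -1]
    - [[0.246, 0, 0.069], 0, -1]
    - [[0.239, 0, 0.091], 0, -1]
    - [[0.23, 0, 0.112], 0, -1]

```text
clock: 46.15
ee_pos: [0.5072, -0.2904, 0.4369]
tool_rot: [180.0, -0.0, 174.2]
contact_force: [2.3, 4.6, 4.3]
grip_width: 0.0264
finger_force: 30.0
```

Request:
move_arm:
  plan:
    - [[0.219, 0, 0.132], 0, -1]
    - [[0.206, 0, 0.152], 0, -1]
    - [[0.192, 0, 0.17], 0, -1]
    - [[0.176, 0, 0.186], 0, -1]
    - [[0.158, 0, 0.201], 0, -1]

```text
clock: 46.78
ee_pos: [0.4504, -0.2848, 0.3852]
tool_rot: [180.0, -0.1, 174.2]
contact_force: [0.1, 3.1, 3.9]
grip_width: 0.0266
finger_force: 30.0
```

Request:
move_arm:
  plan:
    - [[0.139, 0, 0.215], 0, -1]
    - [[0.12, 0, 0.226], 0, -1]
    - [[0.099, 0, 0.236], 0, -1]
    - [[0.077, 0, 0.244], 0, -1]
    - [[0.055, 0, 0.25], 0, -1]

```text
clock: 47.4
ee_pos: [0.4222, -0.2819, 0.3147]
tool_rot: [-180.0, -0.0, 174.2]
contact_force: [-0.8, 1.9, 1.8]
grip_width: 0.0265
finger_force: 30.0
```

Request:
move_arm:
  plan:
    - [[0, 0, 0.03], 0, -1]
    - [[0, 0, 0], 0, -1]
    - [[0, 0, 0], 0, -1]
    - [[0, 0, 0], 0, -1]
    - [[0, 0, 0], 0, -1]

```text
clock: 48.02
ee_pos: [0.4219, -0.2819, 0.3136]
tool_rot: [180.0, -0.1, 174.2]
contact_force: [-5.2, -1.0, -4.7]
grip_width: 0.0263
finger_force: 30.0
```

Request:
move_arm:
  plan:
    - [[0, 0, 0.03], 0, -1]
    - [[0, 0, 0.03], 0, -1]
    - [[0, 0, 0.03], 0, -1]
    - [[0, 0, 0], 0, -1]
    - [[0, 0, 0], 0, -1]

```text
clock: 48.65
ee_pos: [0.422, -0.282, 0.3117]
tool_rot: [180.0, -0.2, 174.2]
contact_force: [-14.2, 4.8, 13.1]
grip_width: 0.0266
finger_force: 30.0
```

Request:
move_arm:
  plan:
    - [[0, 0, -0.03], 0, -0.2]
    - [[0, 0, 0], 0, 0.2]
    - [[0, 0, 0], 0, 0.3]
    - [[0, 0, 0], 0, 0.3]
    - [[0, 0, -0.3], 0, 0.3]

```text
clock: 49.28
ee_pos: [0.422, -0.2815, 0.3275]
tool_rot: [179.9, -0.2, 174.2]
contact_force: [1.0, -0.0, -0.3]
grip_width: 0.0614
finger_force: 0.0
```

Request:
move_arm:
  plan:
    - [[0, 0, -0.6], 0, 0.3]
    - [[0, 0, -0.6], 0.041, 0.3]
    - [[0.13, 0.737, 0], 0, 0.3]
    - [[0.13, 0.737, 0], 0, 0.3]
    - [[0.13, 0.737, 0], 0, 0.3]

```text
clock: 49.9
ee_pos: [0.4207, -0.1461, 0.4023]
tool_rot: [-180.0, 0.1, 170.6]
contact_force: [1.4, 0.6, -0.1]
grip_width: 0.0616
finger_force: 0.0
```

Request:
move_arm:
  plan:
    - [[0.13, 0.737, 0], 0, 0.3]
    - [[0.13, 0.737, 0], 0, 0.3]
    - [[0.13, 0.737, 0], 0, 0.3]
    - [[0.13, 0.737, 0], 0, 0.3]
    - [[0.13, 0.737, 0], 0, 0.3]

```text
clock: 50.52
ee_pos: [0.4179, 0.0787, 0.4023]
tool_rot: [180.0, 0.1, 170.7]
contact_force: [1.4, 1.2, 0.1]
grip_width: 0.0618
finger_force: 0.0
```

Request:
move_arm:
  plan:
    - [[0, 0, 0], 0, 0.3]
    - [[0, 0, 0], 0, 0.3]
    - [[0, 0, 0], 0, 0.3]
    - [[0, 0, 0], 0, 0.3]
    - [[0, 0, 0], 0, 0.3]

```text
clock: 51.15
ee_pos: [0.4183, 0.0767, 0.4006]
tool_rot: [-180.0, -0.0, 170.6]
contact_force: [0.6, -0.6, 0.4]
grip_width: 0.0616
finger_force: 0.0
```

```bash
python3 - <<'E'
from h import *
a=np.radians(5.15); F=(DIE[0],DIE[1]); delta(DIE,.05-.125*np.cos(a),-.21)
d=(snap('wrist','w14'),load('w14'))[1]; print([(b[0],np.round(loc(DIE,onz(d,*b[0],.076)),4)) for b in blobs(d,'red',200)])
a=np.radians(np.linspace(5.15,55.3,11));x=-125*np.cos(a);z=125*np.sin(a)
print(np.round(np.c_[-np.diff(x),-np.diff(z)]/60,3).tolist())
E
```

```text
pos [0.4183 0.0767 0.4006] rot [-180.    -0.   170.6] clk 51.15 grip 0.0616 | tool d mm 0.0 0.6 turn norm 0.0005
[([321.3, 185.3], array([-0.0737, -0.2097])), ([280.6, 343.2], array([ 0.1163, -0.2569]))]
[[-0.024, -0.181], [-0.04, -0.178], [-0.055, -0.174], [-0.07, -0.168], [-0.085, -0.161], [-0.099, -0.153], [-0.112, -0.144], [-0.124, -0.134], [-0.135, -0.123], [-0.145, -0.11]]
```

Request:
move_arm:
  plan:
    - [[0, 0.01, 0.7], 0, 0.3]
    - [[0, 0, 0.7], 0, 0.3]
    - [[0, 0, 0.7], 0, 0.3]
    - [[0, 0, 0.45], 0, 0.3]
    - [[0, 0, 0], 0, 0.3]

```text
clock: 51.82
ee_pos: [0.4172, 0.0777, 0.2453]
tool_rot: [-179.9, -0.3, 170.7]
contact_force: [0.3, -0.5, 0.5]
grip_width: 0.0621
finger_force: 0.0
```

Request:
move_arm:
  plan:
    - [[0, 0, 0], 0, 0]
    - [[0, 0, 0], 0, -1]
    - [[0, 0, 0], 0, -1]
    - [[0, 0, 0], 0, -1]
    - [[0, 0, 0], 0, -1]

```text
clock: 52.45
ee_pos: [0.4186, 0.0775, 0.2484]
tool_rot: [-179.9, 0.1, 170.7]
contact_force: [-2.2, -5.3, 4.1]
grip_width: 0.0286
finger_force: 30.0
```

Request:
move_arm:
  plan:
    - [[-0.024, 0, -0.181], 0, -1]
    - [[-0.04, 0, -0.178], 0, -1]
    - [[-0.055, 0, -0.174], 0, -1]
    - [[-0.07, 0, -0.168], 0, -1]
    - [[-0.085, 0, -0.161], 0, -1]

```text
clock: 53.08
ee_pos: [0.4339, 0.0749, 0.2982]
tool_rot: [-179.9, -0.2, 170.7]
contact_force: [-0.1, -6.0, -8.3]
grip_width: 0.0286
finger_force: 30.0
```

Request:
move_arm:
  plan:
    - [[-0.099, 0, -0.153], 0, -1]
    - [[-0.112, 0, -0.144], 0, -1]
    - [[-0.124, 0, -0.134], 0, -1]
    - [[-0.135, 0, -0.123], 0, -1]
    - [[-0.145, 0, -0.11], 0, -1]

```text
clock: 53.7
ee_pos: [0.4699, 0.0688, 0.3375]
tool_rot: [-179.8, -0.4, 170.7]
contact_force: [-2.5, -5.7, -6.9]
grip_width: 0.0287
finger_force: 30.0
```

Request:
move_arm:
  plan:
    - [[-0.03, 0, -0.02], 0, -1]
    - [[0, 0, 0], 0, -1]
    - [[0, 0, 0], 0, -1]
    - [[0, 0, 0], 0, -1]
    - [[0, 0, 0], 0, -1]

```text
clock: 54.32
ee_pos: [0.472, 0.0685, 0.3393]
tool_rot: [-179.8, -0.2, 170.7]
contact_force: [-2.1, -6.2, -3.1]
grip_width: 0.0287
finger_force: 30.0
```

Request:
move_arm:
  plan:
    - [[-0.03, 0, -0.02], 0, -1]
    - [[-0.02, 0, -0.015], 0, -1]
    - [[0, 0, 0], 0, -1]
    - [[0, 0, 0], 0, -1]
    - [[0, 0, 0], 0, -1]

```text
clock: 54.95
ee_pos: [0.4739, 0.0682, 0.3399]
tool_rot: [-179.8, -0.6, 170.7]
contact_force: [-5.5, -5.0, -5.6]
grip_width: 0.0286
finger_force: 30.0
```

Request:
move_arm:
  plan:
    - [[0.02, 0, 0], 0, -0.2]
    - [[0, 0, 0], 0, 0.2]
    - [[0, 0, 0], 0, 0.3]
    - [[0, 0, 0], 0, 0.3]
    - [[0, 0, -0.5], 0, 0.3]

```text
clock: 55.58
ee_pos: [0.4738, 0.0687, 0.3704]
tool_rot: [-180.0, -0.3, 170.7]
contact_force: [-0.6, -0.6, 0.1]
grip_width: 0.0613
finger_force: 0.0
```

Request:
move_arm:
  plan:
    - [[0, 0, -0.7], 0, 0.3]
    - [[0, -0.75, 0], 0, 0.3]
    - [[0, -0.75, 0], 0, 0.3]
    - [[0, -0.75, 0], 0, 0.3]
    - [[0, -0.75, 0], 0, 0.3]

```text
clock: 56.2
ee_pos: [0.4449, -0.1102, 0.4149]
tool_rot: [180.0, 0.1, 170.7]
contact_force: [-0.2, -0.4, 0.8]
grip_width: 0.0619
finger_force: 0.0
```

Request:
move_arm:
  plan:
    - [[0, -0.75, 0], 0, 0.3]
    - [[0, -0.75, 0], 0, 0.3]
    - [[0, -0.7, 0], -0.04, 0.3]
    - [[0, 0, 0], 0, 0.3]
    - [[0, 0, 0], 0, 0.3]

```text
clock: 56.82
ee_pos: [0.424, -0.239, 0.4145]
tool_rot: [180.0, 0.0, 174.1]
contact_force: [-0.0, 1.0, 0.2]
grip_width: 0.0618
finger_force: 0.0
```

```bash
python3 - <<'E'
from h import *
np.set_printoptions(precision=4,suppress=True)
delta(JIG,0,0); snap('wrist','w15'); snap('scene','scene6'); snap('side','side6')
d,s,t=load('w15'),load('scene6'),load('side6')
B=[b[0] for b in blobs(d,'blue',200)]; print(B)
print('red',[b for b in blobs(s,'red') if 290<b[0][0]<320 and b[0][1]<200],[b[0] for b in blobs(t,'red') if 290<b[0][0]<320 and b[0][1]>150])
print('blue',[b for b in blobs(s,'blue') if 200<b[0][0]<240 and b[0][1]<250])
a=cv2.imread('pics/w15.png'); b=cv2.imread('pics/scene6.png')
m=np.zeros((600,800,3),np.uint8); m[:350]=cv2.resize(a[60:270,80:560],(800,350),interpolation=cv2.INTER_CUBIC)
m[350:,:400]=cv2.resize(b[210:310,170:330],(400,250),interpolation=cv2.INTER_CUBIC); m[350:,400:]=cv2.resize(b[125:225,285:445],(400,250),interpolation=cv2.INTER_CUBIC)
cv2.imwrite('pics/m15.png',m)
E
```

```text
pos [ 0.424  -0.239   0.4145] rot [179.96   0.01 174.07] clk 56.825 grip 0.0618 | tool d mm -51.0 -42.0 turn norm -0.0023
[[268.4, 202.2], [420.1, 256.6], [133.0, 256.3]]
red [([307.9, 168.4], [304, 166, 8, 6, 36])] []
blue [([219.9, 222.9], [217, 220, 7, 7, 43])]
```

View pics/m15.png

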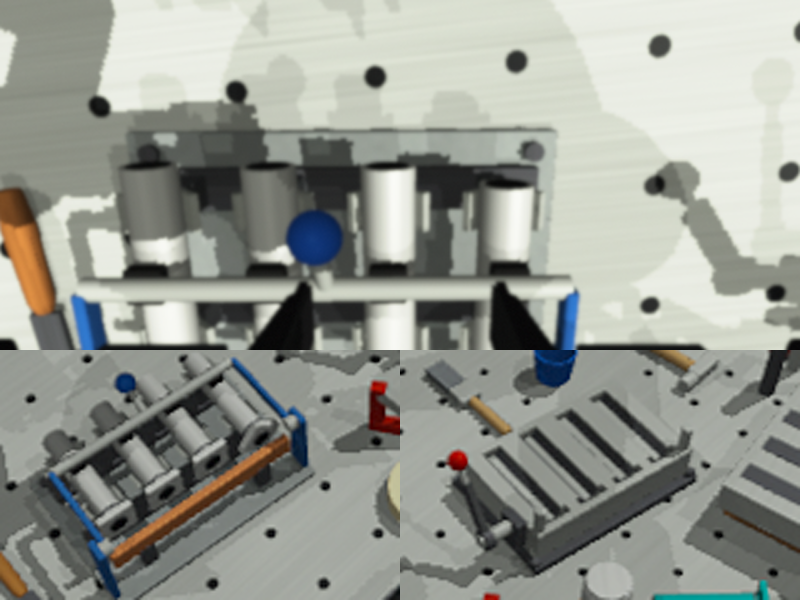

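All four spigots are in the saddles under the closed bar, with plain ends at row ~165 in the crop and the fourth at row 182. The die is empty and its lever is up, at the same pixel as at the start. One numeric check of the knobs and tubes, then I'll hand in.

```bash
python3 - <<'E'
from h import *
np.set_printoptions(precision=4,suppress=True)
d,s=load('w15'),load('scene6')
K=tri([(d,268.4,202.2),(s,219.9,222.9)]); print('blue',K,loc(JIG,K))
for a in(0,.04,.08):
    ph=np.arctan2(.029,.168)+a; P=[*wor(JIG,.118-.1705*np.cos(ph),0),.115+.1705*np.sin(ph)]; print(a,proj(s,P),proj(d,P))
for a in(0,.04,.08):
    P=[*wor(DIE,.05-.125*np.cos(np.radians(55)-a),-.21),.065+.125*np.sin(np.radians(55)-a)]; print('ej',a,proj(s,P))
f=lambda u,v,z:loc(JIG,onz(d,80+u/1.6667,60+v/1.6667,z))
for p,q in(((150,180),(176,320)),((268,180),None),((389,180),(389,320)),((508,195),(503,320))):
    print(f(*p,.085),q and f(*q,.085),'plain',f(p[0],165 if p[0]<500 else 182,.099)[0])
E
```

```text
blue [ 0.4206 -0.2814  0.1416] [-0.05   -0.0004]
0 [219.7337 222.4393] [268.956  203.2984]
0.04 [219.6078 221.5098] [267.7751 207.511 ]
0.08 [219.5285 220.6356] [266.5683 212.2175]
ej 0 [307.6386 168.6028]
ej 0.04 [306.9698 168.4625]
ej 0.08 [306.3248 168.3744]
[-0.0671 -0.1052] [ 0.0244 -0.1018] plain -0.07868679001964735
[-0.0667 -0.0357] None plain -0.0783521112742842
[-0.0663  0.0356] [0.0252 0.0345] plain -0.07800865899798624
[-0.0569  0.1063] [0.0256 0.1076] plain -0.0679668325190309
```

```bash
python3 -c "
from cell import robot
print(robot.sign_off())"
```

```text
the job is handed in; nothing more can be done
None
```

The job is handed in, with no verdict returned: by my last camera check, all four spigots lie in their own saddle pairs under the shut hold-down bar and the ejector lever is fully back up; the fourth dropped into its pair when the grip slackened, so its flange sits about 10 mm nearer the copper bar, still within limits.

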